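Load the spice crate and roll it away into its cupboard

ROBOT

A 7-joint arm with a two-finger parallel gripper is mounted at the origin on the work surface. World frame = base frame: x ahead of the robot, y to its left, z up, the work surface at z = 0. Lengths are in m, angles in rad, forces in N, time in s.
With the tool pointing down it reaches from about 0.4 to 0.925 m from the base axis. Payload 5.6 kg.
Tool frame: the origin (TCP) lies between the finger pads; the fingertips stand env.finger_overhang ahead of it and the grasp point (between the pads) lies 8 mm behind it (env.finger_overhang is the distance from the TCP to the fingertips, in m); z points along the fingers, y is the line along which they close (so a half turn about z gives the same grasp; the last joint's range is limited). The gripper opens to 85 mm and grips with 20 to 120 N. Pads are 22 mm wide; open, the fingers measure 114 mm over their backs; the gripper's body (76 mm by 85 mm) begins 54 mm behind the grasp point. The pads swing forward as they close: fully open they stand 13 mm farther back than shut.
Start: joints at [-0.043, 0.468, -0.012, 1.603, 0.006, 1.071, -0.056], TCP at [0.65, -0, 0.214] pointing down, gripper open.
Joint ranges: [-2.53, 2.53], [-0.31, 2.02], [-1.57, 1.55], [0.28, 2.44], [-1.29, 4.43], [0.15, 1.84], [-2.92, 2.92]. Speed limits (rad/s): [2.57, 2.57, 3.14, 3.14, 3.14, 3.14, 3.14].

INTERFACE

Orientations are given as a unit quaternion [w, x, y, z].
In Python, from workcell import env gives the robot as it stands.
- The arm moves only by the tool arm_command, never from a script. Its argument "commands" is a list of rows, each an object of numbers: "x", "y", "z": the shift along the tool's x, y, z in m; "ax", "ay", "az": the turn, a rotation vector about the tool's x, y, z in rad; "hand": the opening, from 0 (shut) to 1 (fully open). In form: [{"x": .., "y": .., "z": .., "ax": .., "ay": .., "az": .., "hand": ..}, ...]. A call has 1 to 5 rows; each row is the pose to reach, as a shift and turn from the pose commanded when the call began, along the tool's axes at that moment; what a row does not reach only later rows make up. A row lasts 1/12 s, in which the tool goes at most 41.7 mm and 7.16 degrees, less where a joint would pass 70% of its speed; a pose out of reach is approached as far as the arm can. A call with a gripper value outside its range is refused whole. The fingers move at their own pace and stop on an object; "force" is the grip in N (left out, the last holds). Time passes only in rows, so rows that repeat a pose let the fingers close. It gives the time, the measured TCP pose, the force, the opening and the grip force at its end, in the units of the state.
- env.state(): the state, without advancing time (a new reading comes with each control period).
- env.capture(name): name is "scene" or "side" or "wrist"; returns (picture, depth): 400x640x3 uint8, red, green, blue; 400x640 float32, m along the optical axis (not along the pixel's ray), 0 where there is no reading.
- env.camera_model(name): a dict with "intrinsics" (3x3 intrinsics, pixels), "rvec" (rotation vector, rad) and "tvec" (3), from world to camera coordinates, as OpenCV has them. Camera axes: x right, y down, z forward; pixel columns grow to the right and rows downward; lengths in m; the calibration is good to about 2 mm. The wrist camera is an equidistant fisheye: a pixel r from the principal point sees the ray r / f radians off the axis. A picture is of the moment at which its call begins: read the wrist's pose just before it. camera_model takes no time and is no camera call; for the wrist camera it gives the pose at the moment of the call.
- env.finish_job(): hands the job in; it is judged then, once.
The state is a dict: "clock": time; "qpos": joint angles; "joint_vel": joint speeds; "joint_efforts": joint torques, N m; "tcp_pos": TCP position; "orientation": TCP orientation; "wrist_force": force on the tool from outside, world axes, zero at the start; "torque": the same for the moment, N m; "gripper_width": finger opening in m; "grasp_force": force on a finger pad.
Only numpy, scipy, OpenCV 4.12 (cv2) and the standard library are available. Lean on these libraries where they do the work, as an engineer would, in place of code of your own. Each camera call takes 0.05 s, during which the arm holds its last target. There are 200 camera calls.

TASK

Put the spices away: open the little cupboard's door wide by its handle, stand every small white spice jar upright in the plywood crate on the roller track, then push the loaded crate along the rollers fully home in the cupboard and shut the door. Leave the other kitchen things where they are.

Things in the scene. Friction and masses are not known exactly. Their poses are not given: they have to be found in the camera images.
- cupboard: Fixed low white cupboard, 224 wide, 188 deep, 150 high, with a clear top. Origin: on the worktop, in the middle of its front edge. Its x axis runs along the track INTO the cupboard (about world +y; yaw about 1.57, varies by 0.06), y is 90 degrees to the left of that, z up. Walls end at x = 0; the closed door covers x = -15 to 0. A roller track, fixed to it, leads in
- track_end (a point): Outer end stop of the aluminium roller track, on the track's centre line at roller-top height (34 above the worktop), inner face at x = -450 in the cupboard frame. The track runs from here into the cupboard: free-turning rollers 24 dia, 39 apart; side guides and end stop 46 high, guide inner faces 96 either side of the centre line
- bumper (a point): Middle of the face of the rubber bumper inside the cupboard's back, at x = +171, 70 above the worktop; the crate's front meets it when fully home
- door (a joint): Hinge of the cupboard's wooden door: 0 shut, grows as it opens, at most 1.9 rad; at 1.6 or more it is clear of the crate's way. Starts shut or ajar (up to 0.2). Slight friction (0.06 N m); stays where it is left. Opens counter-clockwise seen from above; its free edge sweeps over the track as far as x = -237 (cupboard frame)
- door_hinge (a point): A point on the door's upright hinge axis, at x = -15, y = -111 in the cupboard frame (the side away from the robot), 126 above the worktop. The door is 222 wide, 15 thick, its lower edge 51 and top edge 149 above the worktop
- door_handle (a point): On the axis of the door's upright round bar handle: 11 dia, 81 long, 195 from the hinge along the door, its axis 38 in front of the door's outer face. This point is 23 below the bar's top end, 126 above the worktop. Can be pinched from above, fingers either side of it along the door; the bar may turn between the fingers as the door swings
- crate: Loose open plywood crate, 0.4 kg, 166 along the track (own x, towards the cupboard), 184 across (own y), on the rollers between the guides. Origin: centre of its underside. Floor and walls 4 thick, walls 32 high, rear wall higher. Starts clear of the door's sweep. Fully home, its origin is at x = +88 in the cupboard frame. Takes six jars: columns y = +-44, rows x = -50, +1, +52
- crate_rear (a point): Middle of the top edge of the outer face of the crate's rear wall (x = -83 in the crate frame, the end away from the cupboard); this wall is 6 thick and 80 high, to push against. With the crate fully home this face is 5 inside the cupboard's front edge
- mill: Bystander: dark wooden pepper mill, 54 dia, 163 high. Origin under its centre
- mug: Bystander: mug with a handle, 80 dia, 90 high. Origin under its centre
- oil: Bystander: oil bottle, 66 dia, 210 high. Origin under its centre
- ramekin: Bystander: small open bowl, 80 dia, 45 high. Origin under its centre
- can: Bystander: food can, 74 dia, 110 high. Origin under its centre
- timer: Bystander: steel kitchen timer, a squat cone, 64 dia, 58 high. Origin under its centre
- jar1: Spice jar: white ceramic with a wooden lid, 44 dia, 62 high, 0.12 kg, heavy-bottomed; three to five such jars are present (absent ones read None from the start); origin: centre of its underside; own z up
- jar2: Spice jar like jar1; origin: centre of its underside; own z up
- jar3: Spice jar like jar1; origin: centre of its underside; own z up
- jar4: Spice jar like jar1; origin: centre of its underside; own z up
- jar5: Spice jar like jar1; origin: centre of its underside; own z up
There are look-alikes about, which are no part of the job. What is shaped like the jar3 but green is not meant.

How it is judged:
On the way, in this order (a step that is already met when the one before it is completed fails the run):
1. the door is open wide (1.2 rad or more) (value of joint door above 1.2 rad), for 0.2 s.
2. the crate is pushed fully home in the cupboard (within 12 mm of the bumper) (x of crate in the frame of cupboard above 0.076 m and y of crate in the frame of cupboard between -0.012 and 0.012 m), for 0.2 s.
3. the door is shut again (under 0.06 rad) (value of joint door below 0.06 rad), for 0.2 s.
At the end, for the whole second after the job is handed in: every jar present stands upright (within 0.2 rad) on the crate's floor between its walls; the crate is home in the cupboard within 12 mm of the bumper; the door is shut to within 0.06 rad; all at rest (all of step 2 and linear speed of crate below 0.02 m/s and value of joint door below 0.06 rad and x of jar1 in the frame of crate between -0.077 and 0.079 m and y of jar1 in the frame of crate between -0.092 and 0.092 m and z of jar1 in the frame of crate between -0.004 and 0.012 m and angle between each of jar1, jar2, jar3, jar4, jar5's own z axis and vertical below 0.2 rad and linear speed of each of jar1, jar2, jar3, jar4, jar5 below 0.03 m/s and x of jar2 in the frame of crate between -0.077 and 0.079 m and y of jar2 in the frame of crate between -0.092 and 0.092 m and z of jar2 in the frame of crate between -0.004 and 0.012 m and x of jar3 in the frame of crate between -0.077 and 0.079 m and y of jar3 in the frame of crate between -0.092 and 0.092 m and z of jar3 in the frame of crate between -0.004 and 0.012 m and x of jar4 in the frame of crate between -0.077 and 0.079 m and y of jar4 in the frame of crate between -0.092 and 0.092 m and z of jar4 in the frame of crate between -0.004 and 0.012 m and x of jar5 in the frame of crate between -0.077 and 0.079 m and y of jar5 in the frame of crate between -0.092 and 0.092 m and z of jar5 in the frame of crate between -0.004 and 0.012 m); the robot touches nothing.
It fails at once if a bystander is shifted by more than 50 mm (distance of any of mill, mug, oil, ramekin, can, timer from where it was at the start of the episode above 0.05 m).
It fails at once if a bystander is knocked over (angle between any of mill, mug, oil, ramekin, can, timer's own z axis and vertical above 0.5 rad).
Of jar1, jar2, jar3, jar4, jar5 only 3 to 5 are there at a start; the rules pass over those that are not, and their reading is None.
At some moment in a run one of jar1, jar2, jar3, jar4, jar5 may be knocked a few centimetres aside while the robot is not near it.
It also fails if it takes over 210 s, if anything falls off the work surface, if the arm or the gripper's body presses on something with over 40 N, if the wrist force passes 120 N, or if a joint passes its speed limit or range.

## Working session

There is one attempt and no reset: what is moved stays moved. The work goes in short steps, Python scripts to look and compute and a tool call to move; the robot and the scene stay as the last step left them, time stands still between calls to the robot, and variables do not carry over. Pictures are saved under pics/ and viewed, at most 14 in all, crops included, and the job is handed in when it is done.

Besides the shell and the picture viewer there is one more tool, called after "Call:" as name(argument=value, ...) on one line, values as JSON. arm_command: Moves the arm, as the interface text tells. Its arguments: {"type":"object","properties":{"commands":{"type":"array","items":{"type":"object","properties":{"x":{"type":"number"},"y":{"type":"number"},"z":{"type":"number"},"ax":{"type":"number"},"ay":{"type":"number"},"az":{"type":"number"},"hand":{"type":"number"}}}},"force":{"type":"number"}},"required":["commands"]}

```bash
mkdir -p pics; ls; cat > h.py <<'E'
import numpy as np, cv2
from workcell import env
def cap(n):
    m=env.camera_model(n); im,d=env.capture(n); return im,d,m
def cloud(d,m):
    K=np.array(m['intrinsics']);R=cv2.Rodrigues(np.array(m['rvec'],float))[0];t=np.array(m['tvec'],float).ravel()
    v,u=np.mgrid[:d.shape[0],:d.shape[1]]
    x=(u-K[0,2])/K[0,0];y=(v-K[1,2])/K[1,1]
    P=np.stack([x*d,y*d,d],-1)
    W=(P-t)@R
    W[d<=0]=np.nan
    return W
def save(im,n): cv2.imwrite('pics/'+n,im[:,:,::-1])
E
python3 - <<'E'
from h import *
for n in('scene','side'):
    im,d,m=cap(n);save(im,n+'0.png');np.savez(n+'0',im=im,d=d,W=cloud(d,m));print(n,m)
print(env.state(),env.finger_overhang)
E
```

```text
pics
scene {'intrinsics': array([[363.33042749,   0.        , 323.77681011],
       [  0.        , 363.33042749, 205.2276561 ],
       [  0.        ,   0.        ,   1.        ]]), 'rvec': array([ 1.35082269,  2.38868068, -0.77945142]), 'tvec': array([ 0.28209367, -0.31115813,  1.4148157 ])}
side {'intrinsics': array([[417.93892544,   0.        , 323.46045009],
       [  0.        , 417.93892544, 190.05125868],
       [  0.        ,   0.        ,   1.        ]]), 'rvec': array([ 2.17348333, -0.71613436,  0.32940399]), 'tvec': array([-0.43457765,  0.28444217,  1.17929185])}
{'clock': 0.1, 'qpos': array([-0.04302635,  0.46832205, -0.01161232,  1.60353419,  0.00600935,
        1.07139893, -0.05632453]), 'joint_vel': array([-0.00015089, -0.00156422,  0.00040193, -0.00222679, -0.00020888,
       -0.00099907, -0.00050244]), 'joint_efforts': array([ 1.06754396e-03, -5.33521950e+01,  2.19214533e-02, -2.51963443e+01,
        1.15740488e-02,  4.25570266e-03,  1.47225879e-06]), 'tcp_pos': array([ 6.49467197e-01, -4.77089170e-05,  2.13211138e-01]), 'orientation': array([-5.31358357e-04,  7.07124102e-01,  7.07088992e-01, -6.16709896e-04]), 'wrist_force': array([0.40528462, 0.44664223, 0.41785678]), 'torque': array([-0.01088406, -0.00728958,  0.00869076]), 'grasp_force': 0.0, 'gripper_width': 0.08517805550681604} 0.011
```

View pics/scene0.png

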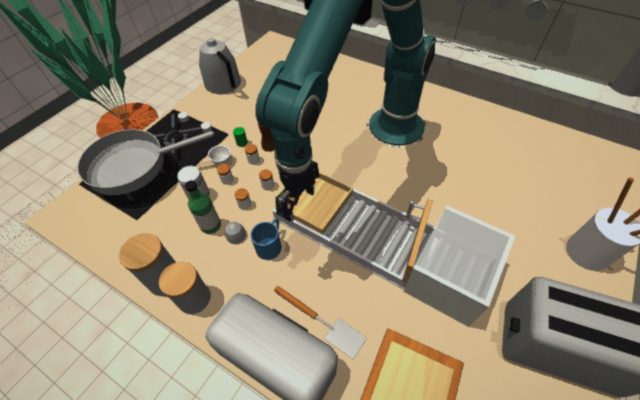

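View pics/side0.png

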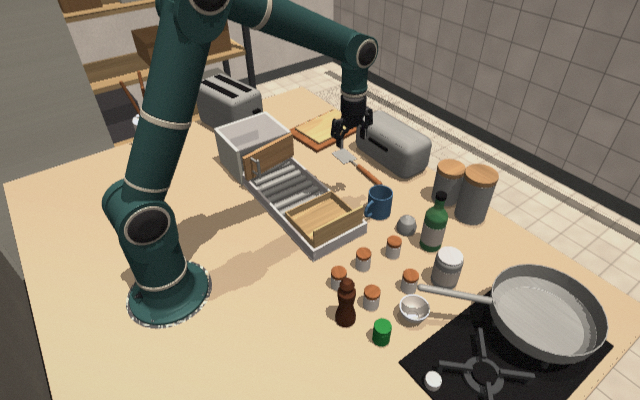

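Scene: jars with orange lids near (252,154), (225,172), (266,179), (242,197). The side view shows five: (338,275), (364,258), (394,247), (410,280), (371,296). Look-alikes are the green jar at side (382,332), the white-lidded can at (448,265) and the white knobs at (433,380). I choose the five orange-lidded white jars. The crate is at (325,220) and the door, slightly ajar, at (270,155).

```bash
python3 - <<'E'
from h import *
S=np.load('side0.npz');C=np.load('scene0.npz')
for nm,D in(('side',S),('scene',C)):
    W=D['W'];im=D['im']
    hsv=cv2.cvtColor(im,cv2.COLOR_RGB2HSV)
    m=(hsv[...,0]<18)&(hsv[...,1]>120)&(hsv[...,2]>80)&(W[...,2]>.045)&(W[...,2]<.075)
    n,l,st,ce=cv2.connectedComponentsWithStats(m.astype(np.uint8))
    for i in range(1,n):
        if st[i,4]>25:
            p=W[l==i];t=p[p[:,2]>np.nanmax(p[:,2])-.006]
            print(nm,ce[i].round(),st[i,4],((p.min(0)+p.max(0))/2).round(3),'top',t.mean(0).round(3),len(t))
# objects above table near work area : height clusters
    for (x0,x1,y0,y1) in [(.3,1.0,-.6,.75)]:
        pass
# top-down height map from both
H=np.zeros((360,280))
col=np.zeros((360,280,3),np.uint8)
for D in(S,C):
    W=D['W'].reshape(-1,3);c=D['im'].reshape(-1,3)
    k=np.isfinite(W[:,2])&(W[:,2]<.24);W=W[k];c=c[k]
    i=((W[:,1]+.7)/.004).astype(int);j=((W[:,0]-.1)/.004).astype(int)
    ok=(i>=0)&(i<360)&(j>=0)&(j<280)
    o=np.argsort(W[ok,2]);i,j,z,cc=i[ok][o],j[ok][o],W[ok,2][o],c[ok][o]
    b=z>=H[i,j];H[i[b],j[b]]=z[b];col[i[b],j[b]]=cc[b]
# image: x to right = y world, up = x
a=np.transpose(col,(1,0,2))[::-1]
save(cv2.resize(a,None,fx=2,fy=2,interpolation=cv2.INTER_NEAREST),'top0.png')
E
```

```text
side [394. 241.] 130 [ 0.6   -0.274  0.058] top [ 0.599 -0.274  0.061] 103
side [363. 253.] 146 [ 0.494 -0.257  0.058] top [ 0.493 -0.257  0.061] 111
side [339. 272.] 170 [ 0.395 -0.269  0.057] top [ 0.393 -0.27   0.061] 107
side [411. 275.] 167 [ 0.547 -0.394  0.058] top [ 0.546 -0.394  0.061] 142
side [372. 292.] 183 [ 0.424 -0.372  0.06 ] top [ 0.424 -0.373  0.061] 102
scene [250. 148.] 92 [ 0.43  -0.37   0.058] top [ 0.428 -0.37   0.061] 60
scene [223. 169.] 107 [ 0.55  -0.391  0.058] top [ 0.551 -0.39   0.06 ] 95
scene [265. 174.] 105 [ 0.498 -0.254  0.06 ] top [ 0.499 -0.253  0.061] 70
scene [241. 194.] 123 [ 0.603 -0.273  0.059] top [ 0.604 -0.271  0.061] 88
```

View pics/top0.png

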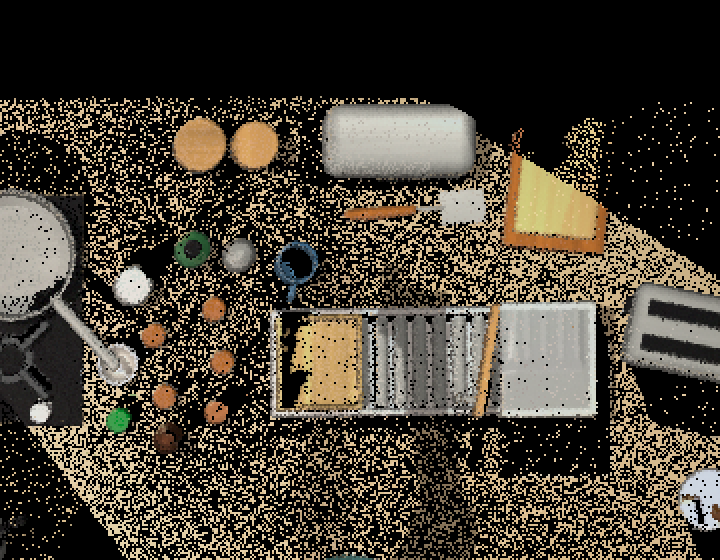

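Top-down map: five jars at y -0.25..-0.39, mill (168,438), green jar (118,420), crate (325,360), door nearly shut (485,360), cupboard (548,360).

```bash
python3 - <<'E'
from h import *
for nm in('side','scene'):
    D=np.load(nm+'0.npz');W=D['W'].reshape(-1,3);c=D['im'].reshape(-1,3).astype(int)
    k=np.isfinite(W[:,2]);W=W[k];c=c[k]
    box=(W[:,0]>.35)&(W[:,0]<.65)&(W[:,1]>-.2)&(W[:,1]<.55)
    W=W[box];c=c[box];sat=c.max(1)-c.min(1)
    r=W[(W[:,2]>.143)&(W[:,2]<.156)&(sat<40)&(W[:,1]>.22)]
    (cc,s,a)=cv2.minAreaRect(r[:,:2].astype(np.float32));print(nm,'cup',len(r),cc,s,a, np.median(r[:,2]))
    dr=W[(W[:,2]>.140)&(W[:,2]<.156)&(sat>45)&(W[:,1]>.2)&(W[:,1]<.34)]
    print('door',len(dr),cv2.minAreaRect(dr[:,:2].astype(np.float32)), dr[dr[:,0].argmin()],dr[dr[:,0].argmax()])
    hd=W[(W[:,2]>.06)&(W[:,2]<.156)&(W[:,0]<.46)&(W[:,1]>.15)&(W[:,1]<.235)]
    print('handle',len(hd),hd.mean(0) if len(hd) else 0,hd.min(0) if len(hd) else 0,hd.max(0) if len(hd) else 0)
    g=W[(W[:,2]>.040)&(W[:,2]<.050)&(sat<40)&(W[:,1]<.2)]
    for nm2,sel in(('near',(g[:,0]<.42)),('far',g[:,0]>.57)):
        q=g[sel&(g[:,1]>-.14)]
        if len(q)>20: p=np.polyfit(q[:,1],q[:,0],1);rs=q[:,0]-np.polyval(p,q[:,1]);print(nm2,len(q),p,rs.std(),q[:,1].min())
    cr=W[(W[:,2]>.060)&(W[:,2]<.073)&(sat>45)&(W[:,1]<.15)&(W[:,1]>-.16)]
    if len(cr): print('cratewall',len(cr),cv2.minAreaRect(cr[:,:2].astype(np.float32)),cr.min(0),cr.max(0))
    rw=W[(W[:,2]>.106)&(W[:,2]<.119)&(sat>45)&(W[:,1]<.0)&(W[:,1]>-.16)]
    if len(rw): print('rear',len(rw),cv2.minAreaRect(rw[:,:2].astype(np.float32)),rw.min(0),rw.max(0))
E
```

```text
side cup 1669 (0.4998064935207367, 0.3962726593017578) (0.30801883339881897, 0.22740453481674194) 89.08646392822266 0.14714397337881555
door 214 ((0.49797579646110535, 0.27338534593582153), (0.22084364295005798, 0.025626400485634804), 10.577398300170898) [0.38996872 0.2502324  0.14566986] [0.60753239 0.28661165 0.14455912]
handle 72 [0.42059494 0.21661528 0.11020332] [0.41447202 0.20687909 0.07184053] [0.42726066 0.23484    0.14744337]
near 271 [0.00107552 0.39505128] 0.004160476912158121 -0.13832752703610302
far 111 [-0.00119067  0.59316274] 0.009536702024662606 -0.13824179186022828
cratewall 319 ((0.5227838754653931, -0.06308119744062424), (0.16963382065296173, 0.24511350691318512), 89.470458984375) [ 0.39991423 -0.14824882  0.06001022] [0.64484717 0.02266961 0.07299719]
rear 157 ((0.4907691180706024, -0.14179620146751404), (0.011115256696939468, 0.18308192491531372), 89.02171325683594) [ 0.39914663 -0.14862152  0.10623639] [ 0.58239083 -0.13579834  0.11564416]
scene cup 5958 (0.501040518283844, 0.3557608723640442) (0.27067551016807556, 0.2280592918395996) 89.1690902709961 0.14908686853664488
door 418 ((0.4980599284172058, 0.2908523380756378), (0.22289468348026276, 0.04465371370315552), 9.177806854248047) [0.39111101 0.25406495 0.14584205] [0.61114804 0.28964218 0.14487254]
handle 91 [0.42756517 0.22129878 0.11347777] [0.42053047 0.21268437 0.07067927] [0.43259089 0.23493358 0.14975098]
near 165 [-0.00073089  0.39969421] 0.004065131266913451 0.021590503659834025
far 337 [0.01523142 0.5966071 ] 0.005935013994211345 -0.11575979787661304
cratewall 210 ((0.5198405385017395, -0.04400614649057388), (0.1350727677345276, 0.23398809134960175), 88.4914779663086) [ 0.40123568 -0.11452212  0.06001089] [0.63507541 0.02509622 0.07227932]
rear 28 ((0.5616118311882019, -0.14115828275680542), (0.04344727843999863, 0.007190879434347153), 0.976118803024292) [ 0.53995249 -0.14512327  0.10627742] [ 0.58338332 -0.13756629  0.11488391]
```

```bash
python3 - <<'E'
from h import *
im=np.load('side0.npz')['im']
save(cv2.resize(im[225:350,300:480],None,fx=4,fy=4,interpolation=cv2.INTER_CUBIC),'crop0.png')
E
```

```text
(no output)
```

View pics/crop0.png

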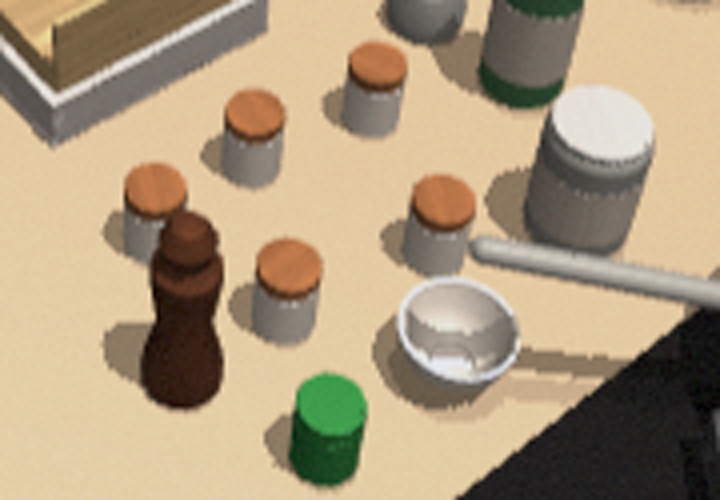

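Call:
arm_command(commands=[{"x":0.04,"y":-0.0},{"x":0.08,"y":-0.0},{"x":0.11,"y":-0.03},{"x":0.14,"y":-0.06},{"x":0.165,"y":-0.09,"az":-0.09,"hand":0.8}], force=40)

```text
invalid input at $.commands[0]: expected keys x, y, z, ax, ay, az, hand
```

The crop shows the five wooden-lidded white jars at (377,65), (253,115), (155,190), (443,205) and (288,268). The green one at (328,400) is the look-alike, and the mill is at (188,300).

Call:
arm_command(commands=[{"x":0.04,"y":0,"z":0,"ax":0,"ay":0,"az":0,"hand":0.8},{"x":0.08,"y":0,"z":0,"ax":0,"ay":0,"az":0,"hand":0.8},{"x":0.11,"y":-0.03,"z":0,"ax":0,"ay":0,"az":0,"hand":0.8},{"x":0.14,"y":-0.06,"z":0,"ax":0,"ay":0,"az":-0.05,"hand":0.8},{"x":0.165,"y":-0.09,"z":0,"ax":0,"ay":0,"az":-0.1,"hand":0.8}], force=40)

```text
clock: 0.52
tcp_pos: [0.5584, 0.1671, 0.2132]
orientation: [-0.0, 0.67, 0.743, -0.0]
wrist_force: [0.1, 0.2, 0.0]
gripper_width: 0.0682
grasp_force: 0.0
```

Call:
arm_command(commands=[{"x":0.02,"y":-0.035,"z":0,"ax":0,"ay":0,"az":-0.02,"hand":0.8},{"x":0.04,"y":-0.07,"z":0,"ax":0,"ay":0,"az":-0.04,"hand":0.8},{"x":0.055,"y":-0.105,"z":0,"ax":0,"ay":0,"az":-0.065,"hand":0.8},{"x":0.0645,"y":-0.128,"z":0,"ax":0,"ay":0,"az":-0.065,"hand":0.8},{"x":0.0645,"y":-0.128,"z":0.02,"ax":0,"ay":0,"az":-0.065,"hand":0.8}])

```text
clock: 0.93
tcp_pos: [0.423, 0.2198, 0.1967]
orientation: [0.0, 0.644, 0.765, 0.002]
wrist_force: [0.7, 0.0, 0.1]
gripper_width: 0.0683
grasp_force: 0.0
```

Call:
arm_command(commands=[{"x":0,"y":0,"z":0.03,"ax":0,"ay":0,"az":0,"hand":0.8},{"x":0,"y":0,"z":0.06,"ax":0,"ay":0,"az":0,"hand":0.8},{"x":0,"y":0,"z":0.071,"ax":0,"ay":0,"az":0,"hand":0.6},{"x":0,"y":0,"z":0.071,"ax":0,"ay":0,"az":0,"hand":0.2},{"x":0,"y":0,"z":0.071,"ax":0,"ay":0,"az":0,"hand":0}])

```text
clock: 1.35
tcp_pos: [0.4258, 0.2162, 0.1227]
orientation: [-0.0, 0.646, 0.763, -0.001]
wrist_force: [-0.4, -0.6, 0.3]
gripper_width: 0.0328
grasp_force: 0.0
```

Call:
arm_command(commands=[{"x":0,"y":0,"z":0,"ax":0,"ay":0,"az":0,"hand":0},{"x":0,"y":0,"z":0,"ax":0,"ay":0,"az":0,"hand":0},{"x":0,"y":0,"z":0,"ax":0,"ay":0,"az":0,"hand":0},{"x":0,"y":0,"z":0,"ax":0,"ay":0,"az":0,"hand":0},{"x":0,"y":0,"z":0,"ax":0,"ay":0,"az":0,"hand":0}])

```text
clock: 1.77
tcp_pos: [0.4246, 0.2158, 0.124]
orientation: [-0.001, 0.646, 0.763, -0.001]
wrist_force: [-5.2, -2.6, 4.3]
gripper_width: 0.007
grasp_force: 39.1
```

```bash
python3 - <<'E'
from h import *
im,d,m=cap('wrist'); im2,d2,m2=cap('side')
a=cv2.resize(im2[110:210,190:340],(600,400),interpolation=cv2.INTER_CUBIC)
save(np.hstack([cv2.resize(im[100:400,160:480],(200,400)) if 0 else im[:,200:400],a]),'w1.png')
E
```

```text
(no output)
```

View pics/w1.png

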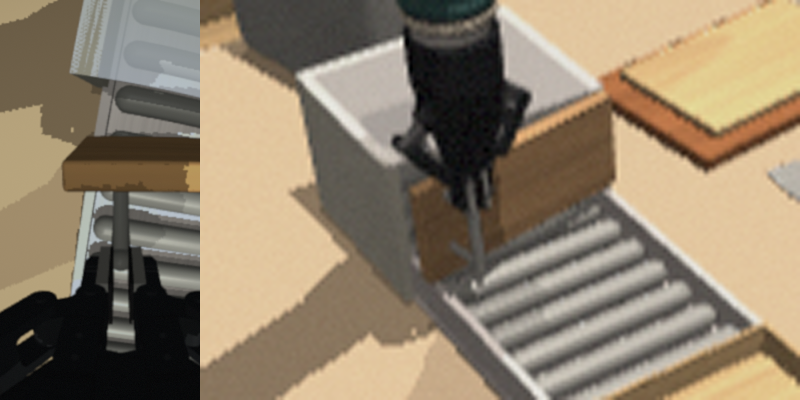

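The wrist view shows the bar's top at (120,265), near the front of the pads, and the opening of 7 mm is less than the 11 mm bar. I'll regrip a little further forward.

Call:
arm_command(commands=[{"x":0,"y":0,"z":0,"ax":0,"ay":0,"az":0,"hand":0.4},{"x":0,"y":0,"z":0,"ax":0,"ay":0,"az":0,"hand":0.4},{"x":0.006,"y":0,"z":0,"ax":0,"ay":0,"az":0,"hand":0.4},{"x":0.006,"y":0,"z":0,"ax":0,"ay":0,"az":0,"hand":0.0},{"x":0.006,"y":0,"z":0,"ax":0,"ay":0,"az":0,"hand":0}])

```text
clock: 2.28
tcp_pos: [0.4244, 0.2225, 0.1233]
orientation: [-0.0, 0.646, 0.763, -0.001]
wrist_force: [-16.1, -6.0, 11.9]
gripper_width: 0.011
grasp_force: 8.0
```

Call:
arm_command(commands=[{"x":0,"y":0,"z":0,"ax":0,"ay":0,"az":0,"hand":0},{"x":0,"y":0,"z":0,"ax":0,"ay":0,"az":0,"hand":0},{"x":0,"y":0,"z":0,"ax":0,"ay":0,"az":0,"hand":0},{"x":0,"y":0,"z":0,"ax":0,"ay":0,"az":0,"hand":0},{"x":0,"y":0,"z":0,"ax":0,"ay":0,"az":0,"hand":0}])

```text
clock: 2.7
tcp_pos: [0.4238, 0.2219, 0.1232]
orientation: [-0.001, 0.646, 0.763, -0.001]
wrist_force: [-4.1, -1.2, 5.3]
gripper_width: 0.0075
grasp_force: 39.1
```

Call:
arm_command(commands=[{"x":-0.02,"y":0.005,"z":0,"ax":0,"ay":0,"az":-0.104,"hand":0},{"x":-0.0395,"y":0.012,"z":0,"ax":0,"ay":0,"az":-0.208,"hand":0},{"x":-0.058,"y":0.021,"z":0,"ax":0,"ay":0,"az":-0.312,"hand":0},{"x":-0.0756,"y":0.032,"z":0,"ax":0,"ay":0,"az":-0.416,"hand":0},{"x":-0.0919,"y":0.0447,"z":0,"ax":0,"ay":0,"az":-0.52,"hand":0}])

```text
clock: 3.12
tcp_pos: [0.4829, 0.136, 0.1232]
orientation: [-0.001, 0.427, 0.904, -0.003]
wrist_force: [-3.8, -4.5, 8.0]
gripper_width: 0.0072
grasp_force: 39.4
```

Call:
arm_command(commands=[{"x":-0.02,"y":0.005,"z":0,"ax":0,"ay":0,"az":-0.104,"hand":0},{"x":-0.0395,"y":0.012,"z":0,"ax":0,"ay":0,"az":-0.208,"hand":0},{"x":-0.058,"y":0.021,"z":0,"ax":0,"ay":0,"az":-0.312,"hand":0},{"x":-0.0756,"y":0.032,"z":0,"ax":0,"ay":0,"az":-0.416,"hand":0},{"x":-0.0919,"y":0.0447,"z":0,"ax":0,"ay":0,"az":-0.52,"hand":0}])

```text
clock: 3.53
tcp_pos: [0.5778, 0.0921, 0.1233]
orientation: [-0.0, 0.181, 0.984, -0.002]
wrist_force: [-1.3, -3.9, 4.4]
gripper_width: 0.0074
grasp_force: 39.3
```

Call:
arm_command(commands=[{"x":-0.02,"y":0.005,"z":0,"ax":0,"ay":0,"az":-0.104,"hand":0},{"x":-0.0395,"y":0.012,"z":0,"ax":0,"ay":0,"az":-0.208,"hand":0},{"x":-0.058,"y":0.021,"z":0,"ax":0,"ay":0,"az":-0.312,"hand":0},{"x":-0.0756,"y":0.032,"z":0,"ax":0,"ay":0,"az":-0.416,"hand":0},{"x":-0.0919,"y":0.0447,"z":0,"ax":0,"ay":0,"az":-0.52,"hand":0}])

```text
clock: 3.95
tcp_pos: [0.6807, 0.1023, 0.1233]
orientation: [0.0, -0.078, 0.997, -0.001]
wrist_force: [0.1, -1.5, 2.5]
gripper_width: 0.0076
grasp_force: 39.4
```

Call:
arm_command(commands=[{"x":0,"y":0,"z":0,"ax":0,"ay":0,"az":0,"hand":0},{"x":0,"y":0,"z":0,"ax":0,"ay":0,"az":0,"hand":0.2},{"x":0,"y":0,"z":0,"ax":0,"ay":0,"az":0,"hand":0.4},{"x":0,"y":0,"z":0,"ax":0,"ay":0,"az":0,"hand":0.6},{"x":0,"y":0,"z":0,"ax":0,"ay":0,"az":0,"hand":0.6}])

```text
clock: 4.37
tcp_pos: [0.6783, 0.1055, 0.123]
orientation: [-0.0, -0.077, 0.997, 0.0]
wrist_force: [-0.2, -1.1, 0.2]
gripper_width: 0.0504
grasp_force: 0.0
```

Call:
arm_command(commands=[{"x":0,"y":0,"z":0,"ax":0,"ay":0,"az":0,"hand":0.6},{"x":0,"y":0,"z":-0.03,"ax":0,"ay":0,"az":0,"hand":0.6},{"x":0,"y":0,"z":-0.07,"ax":0,"ay":0,"az":0,"hand":0.6},{"x":0,"y":0,"z":-0.1,"ax":0,"ay":0,"az":0,"hand":0.7},{"x":0,"y":0,"z":-0.11,"ax":0,"ay":0,"az":0,"hand":0.8}])

```text
clock: 4.78
tcp_pos: [0.6811, 0.1062, 0.2393]
orientation: [0.004, -0.077, 0.997, 0.0]
wrist_force: [0.3, 0.6, 0.2]
gripper_width: 0.0679
grasp_force: 0.0
```

```bash
python3 - <<'E'
from h import *
s=env.state();print(s['tcp_pos'],s['orientation'],s['qpos'])
im,d,m=cap('scene');W=cloud(d,m);w=W.reshape(-1,3);c=im.reshape(-1,3).astype(int)
k=(w[:,2]>.14)&(w[:,2]<.153)&(c.max(1)-c.min(1)>45)&(w[:,0]>.5)&(w[:,0]<.75)&(w[:,1]>0)&(w[:,1]<.33)
print(k.sum(),cv2.minAreaRect(w[k][:,:2].astype(np.float32)),w[k].min(0),w[k].max(0))
save(im[80:340,120:560],'s2.png')
E
```

```text
[0.6811329  0.10615295 0.23928532] [ 4.27456902e-03 -7.71121114e-02  9.97013140e-01  4.99300695e-04] [ 0.08385963  0.55381444 -0.42869466  1.45536814  0.24002346  1.17556152
  1.34625509]
486 ((0.6267348527908325, 0.17659516632556915), (0.01702697202563286, 0.22024653851985931), 11.986244201660156) [0.59901528 0.06839885 0.14000172] [0.6551501  0.28548669 0.15185488]
```

View pics/s2.png

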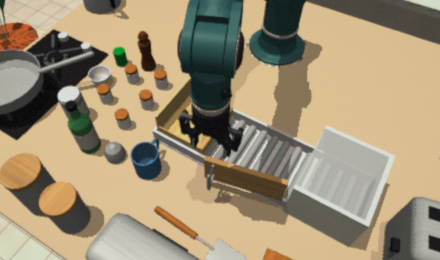

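Door is open at about 1.78 rad, along (250,175) in the crop; the jars are undisturbed.

```bash
cat >> h.py <<'E'
def plan(wps,hand=.8,per=.039,ang=.118):
    """wps: list of (x,y,z,yaw of tool x, nominal 1.554); tool down. Starts from present pose; prints rows"""
    s=env.state();q=s['orientation'];yaw=2*np.arctan2(q[2],q[1])
    p=np.array([*s['tcp_pos'],yaw])
    rows=[]
    for w in wps:
        w=np.array(w,float);dy=(w[3]-p[3]+np.pi)%(2*np.pi)-np.pi;w[3]=p[3]+dy
        n=int(np.ceil(max(np.linalg.norm(w[:3]-p[:3])/per,abs(dy)/ang,1)))
        rows+=[p+(w-p)*k/n for k in range(1,n+1)];p=w
    b=np.array([*s['tcp_pos'],yaw])
    for i in range(0,len(rows),5):
        ch=rows[i:i+5]
        for r in ch:
            d=r-b;c,sn=np.cos(b[3]),np.sin(b[3])
            print('x %.3f y %.3f z %.3f az %.3f'%(c*d[0]+sn*d[1],sn*d[0]-c*d[1],-d[2],-d[3]))
        print('--');b=ch[-1]
E
python3 - <<'E'
from h import *
plan([(.603,-.273,.18,1.554)])
E
```

```text
x 0.009 y -0.024 z 0.004 az 0.116
x 0.018 y -0.048 z 0.008 az 0.232
x 0.027 y -0.073 z 0.012 az 0.348
x 0.036 y -0.097 z 0.016 az 0.465
x 0.045 y -0.121 z 0.020 az 0.581
--
x -0.006 y -0.025 z 0.004 az 0.116
x -0.011 y -0.050 z 0.008 az 0.232
x -0.017 y -0.076 z 0.012 az 0.348
x -0.023 y -0.101 z 0.016 az 0.465
x -0.029 y -0.126 z 0.020 az 0.581
--
x -0.019 y -0.018 z 0.004 az 0.116
x -0.037 y -0.036 z 0.008 az 0.232
x -0.056 y -0.054 z 0.012 az 0.348
x -0.074 y -0.072 z 0.016 az 0.465
x -0.093 y -0.090 z 0.020 az 0.581
--
```

Call:
arm_command(commands=[{"x":0.009,"y":-0.024,"z":0,"ax":0,"ay":0,"az":0.116,"hand":0.8},{"x":0.018,"y":-0.048,"z":0,"ax":0,"ay":0,"az":0.232,"hand":0.8},{"x":0.027,"y":-0.073,"z":0,"ax":0,"ay":0,"az":0.348,"hand":0.8},{"x":0.036,"y":-0.097,"z":0,"ax":0,"ay":0,"az":0.465,"hand":0.8},{"x":0.045,"y":-0.121,"z":0,"ax":0,"ay":0,"az":0.581,"hand":0.8}])

```text
clock: 5.25
tcp_pos: [0.6518, -0.0228, 0.2316]
orientation: [-0.001, 0.215, 0.977, -0.0]
wrist_force: [-0.2, -0.5, 0.0]
gripper_width: 0.0683
grasp_force: 0.0
```

Call:
arm_command(commands=[{"x":-0.006,"y":-0.025,"z":0,"ax":0,"ay":0,"az":0.116,"hand":0.8},{"x":-0.011,"y":-0.05,"z":0,"ax":0,"ay":0,"az":0.232,"hand":0.8},{"x":-0.017,"y":-0.076,"z":0,"ax":0,"ay":0,"az":0.348,"hand":0.8},{"x":-0.023,"y":-0.101,"z":0,"ax":0,"ay":0,"az":0.465,"hand":0.8},{"x":-0.029,"y":-0.126,"z":0,"ax":0,"ay":0,"az":0.581,"hand":0.8}])

```text
clock: 5.67
tcp_pos: [0.6259, -0.1493, 0.2316]
orientation: [-0.001, 0.485, 0.874, -0.0]
wrist_force: [-0.7, 0.5, -0.1]
gripper_width: 0.0683
grasp_force: 0.0
```

Call:
arm_command(commands=[{"x":-0.019,"y":-0.018,"z":0.01,"ax":0,"ay":0,"az":0.116,"hand":0.8},{"x":-0.037,"y":-0.036,"z":0.02,"ax":0,"ay":0,"az":0.232,"hand":0.8},{"x":-0.056,"y":-0.054,"z":0.03,"ax":0,"ay":0,"az":0.348,"hand":0.8},{"x":-0.074,"y":-0.072,"z":0.045,"ax":0,"ay":0,"az":0.465,"hand":0.8},{"x":-0.093,"y":-0.09,"z":0.06,"ax":0,"ay":0,"az":0.581,"hand":0.8}])

```text
clock: 6.08
tcp_pos: [0.5997, -0.2756, 0.1715]
orientation: [-0.001, 0.715, 0.699, -0.0]
wrist_force: [0.5, 0.0, -1.0]
gripper_width: 0.0683
grasp_force: 0.0
```

```bash
cat >> h.py <<'E'
def jars():
    """lid tops seen by both cameras, off the crate or in it"""
    out=[]
    for n in('side','scene'):
        im,d,m=cap(n);W=cloud(d,m);hsv=cv2.cvtColor(im,cv2.COLOR_RGB2HSV)
        mk=(hsv[...,0]<18)&(hsv[...,1]>120)&(hsv[...,2]>80)&(W[...,2]>.045)&(W[...,2]<.12)&(W[...,1]<.25)&(W[...,0]<.66)
        c,l,st,ce=cv2.connectedComponentsWithStats(mk.astype(np.uint8))
        for i in range(1,c):
            if 40<st[i,4]<500:
                p=W[l==i];p=p[p[:,2]>np.percentile(p[:,2],95)-.006]
                print(n,ce[i].round(),st[i,4],((p.min(0)+p.max(0))/2).round(3),np.ptp(p,axis=0).round(3))
    s=env.state();q=s['orientation'];print(s['clock'],s['tcp_pos'].round(4),'yaw',2*np.arctan2(q[2],q[1]))
E
python3 -c "
from h import *
jars()"
```

```text
side [394. 241.] 131 [ 0.598 -0.276  0.061] [0.042 0.042 0.009]
side [363. 253.] 147 [ 0.493 -0.257  0.061] [0.042 0.041 0.007]
side [339. 272.] 171 [ 0.394 -0.269  0.062] [0.042 0.042 0.008]
side [411. 275.] 170 [ 0.547 -0.394  0.061] [0.042 0.044 0.008]
side [372. 292.] 186 [ 0.425 -0.373  0.061] [0.041 0.042 0.008]
scene [250. 148.] 91 [ 0.429 -0.37   0.06 ] [0.043 0.042 0.007]
scene [279. 154.] 92 [ 0.399 -0.266  0.061] [0.044 0.042 0.007]
scene [226. 168.] 48 [ 0.545 -0.388  0.061] [0.03  0.038 0.009]
scene [265. 174.] 102 [ 0.498 -0.253  0.061] [0.044 0.041 0.007]
scene [241. 194.] 122 [ 0.602 -0.271  0.061] [0.043 0.042 0.007]
6.1833 [ 0.5958 -0.2803  0.1687] yaw 1.542520639310038
```

Call:
arm_command(commands=[{"x":0.006,"y":0.004,"z":0.035,"ax":0,"ay":0,"az":0,"hand":0.8},{"x":0.006,"y":0.004,"z":0.07,"ax":0,"ay":0,"az":0,"hand":0.8},{"x":0.006,"y":0.004,"z":0.105,"ax":0,"ay":0,"az":0,"hand":0.8},{"x":0.006,"y":0.004,"z":0.128,"ax":0,"ay":0,"az":0,"hand":0.8},{"x":0.006,"y":0.004,"z":0.128,"ax":0,"ay":0,"az":0,"hand":0.4}])

```text
clock: 6.6
tcp_pos: [0.6003, -0.266, 0.0385]
orientation: [-0.005, 0.713, 0.701, -0.002]
wrist_force: [-0.8, 1.3, -0.2]
gripper_width: 0.0578
grasp_force: 0.0
```

Call:
arm_command(commands=[{"x":0,"y":0,"z":0,"ax":0,"ay":0,"az":0,"hand":0.2},{"x":0,"y":0,"z":0,"ax":0,"ay":0,"az":0,"hand":0.2},{"x":0,"y":0,"z":0,"ax":0,"ay":0,"az":0,"hand":0.2},{"x":0,"y":0,"z":0,"ax":0,"ay":0,"az":0,"hand":0.2},{"x":0,"y":0,"z":0,"ax":0,"ay":0,"az":0,"hand":0.2}])

```text
clock: 7.02
tcp_pos: [0.606, -0.2693, 0.0469]
orientation: [0.001, 0.713, 0.701, 0.001]
wrist_force: [0.2, 0.1, -0.1]
gripper_width: 0.017
grasp_force: 0.0
```

Call:
arm_command(commands=[{"x":0,"y":0,"z":-0.03,"ax":0,"ay":0,"az":0,"hand":0.2},{"x":0,"y":0,"z":-0.065,"ax":0,"ay":0,"az":0,"hand":0.2},{"x":0,"y":0,"z":-0.1,"ax":0,"ay":0,"az":0,"hand":0.2},{"x":0,"y":0,"z":-0.14,"ax":0,"ay":0,"az":0,"hand":0.2},{"x":0.03,"y":-0.007,"z":-0.15,"ax":0,"ay":0,"az":0,"hand":0.2}])

```text
clock: 7.43
tcp_pos: [0.6015, -0.2471, 0.2032]
orientation: [0.007, 0.716, 0.698, 0.001]
wrist_force: [0.6, -0.3, 0.3]
gripper_width: 0.017
grasp_force: 0.0
```

```bash
python3 -c "
from h import *
jars();s=env.state();print(s['gripper_width'],s['grasp_force'],s['wrist_force'])
plan([(.537,-.0105,.19,1.554)])"
```

```text
side [394. 241.] 131 [ 0.599 -0.273  0.061] [0.041 0.043 0.008]
side [363. 253.] 144 [ 0.495 -0.258  0.061] [0.043 0.043 0.007]
side [339. 272.] 171 [ 0.394 -0.268  0.061] [0.043 0.045 0.007]
side [411. 275.] 171 [ 0.547 -0.394  0.061] [0.045 0.041 0.007]
side [372. 292.] 186 [ 0.425 -0.372  0.062] [0.042 0.042 0.01 ]
scene [251. 149.] 84 [ 0.429 -0.367  0.061] [0.043 0.039 0.007]
scene [280. 154.] 95 [ 0.398 -0.265  0.061] [0.043 0.042 0.007]
scene [223. 169.] 105 [ 0.551 -0.392  0.06 ] [0.04  0.042 0.007]
scene [265. 174.] 102 [ 0.498 -0.255  0.061] [0.041 0.041 0.007]
scene [241. 194.] 119 [ 0.603 -0.271  0.061] [0.043 0.043 0.008]
7.5333 [ 0.6009 -0.2347  0.2   ] yaw 1.5573252762230865
0.016824105172078274 0.0 [ 0.04808606  1.21903374 -0.40113762]
x 0.037 y -0.011 z 0.002 az 0.001
x 0.074 y -0.022 z 0.003 az 0.001
x 0.112 y -0.033 z 0.005 az 0.002
x 0.149 y -0.045 z 0.007 az 0.002
x 0.186 y -0.056 z 0.008 az 0.003
--
x 0.037 y -0.011 z 0.002 az 0.001
--
```

```bash
python3 -c "
from h import *
for i in range(6):
    s=env.state();print(s['clock'],s['tcp_pos'].round(4),s['orientation'].round(4),s['qpos'].round(4),s['joint_vel'].round(3)); im,d,m=cap('wrist')
print(m)
save(im,'w2.png')
"
```

```text
7.5333 [ 0.6009 -0.2347  0.2   ] [0.0024 0.7118 0.7023 0.0029] [ 3.2150e-01  4.6850e-01  8.0000e-04  1.6354e+00 -4.0000e-03  1.0307e+00
  3.1080e-01] [ 0.016  0.064  0.025  0.019  0.02  -0.024  0.033]
7.5833 [ 0.5998 -0.2364  0.198 ] [0.0016 0.7122 0.702  0.0016] [ 0.3225  0.4713  0.0025  1.6361 -0.003   1.03    0.3118] [ 0.02   0.049  0.034  0.011  0.018 -0.01   0.009]
7.6333 [ 0.5989 -0.2379  0.1965] [9.000e-04 7.128e-01 7.014e-01 6.000e-04] [ 0.3235  0.4733  0.0039  1.6365 -0.0024  1.0297  0.312 ] [ 0.018  0.037  0.025  0.006  0.006 -0.004  0.001]
7.6833 [ 0.5983 -0.2389  0.1955] [ 3.000e-04  7.133e-01  7.008e-01 -1.000e-04] [ 0.3241  0.4748  0.0049  1.6366 -0.0022  1.0297  0.312 ] [ 0.01   0.026  0.014 -0.     0.002  0.    -0.   ]
7.7333 [ 0.598  -0.2394  0.1947] [-2.000e-04  7.136e-01  7.005e-01 -4.000e-04] [ 0.3246  0.476   0.0054  1.6367 -0.0022  1.0296  0.312 ] [ 0.008  0.016  0.004 -0.001 -0.001  0.    -0.002]
7.7833 [ 0.5978 -0.2397  0.1943] [-4.000e-04  7.138e-01  7.003e-01 -6.000e-04] [ 0.3249  0.4766  0.0055  1.6366 -0.0022  1.0296  0.3119] [ 0.004  0.011 -0.    -0.002 -0.002  0.001  0.   ]
{'intrinsics': array([[309.70691629,   0.        , 320.45701303],
       [  0.        , 309.70691629, 200.65928627],
       [  0.        ,   0.        ,   1.        ]]), 'rvec': array([-2.8175327 ,  0.02603415,  0.00698351]), 'tvec': array([-0.60077451, -0.25348216,  0.29113817])}
```

View pics/w2.png

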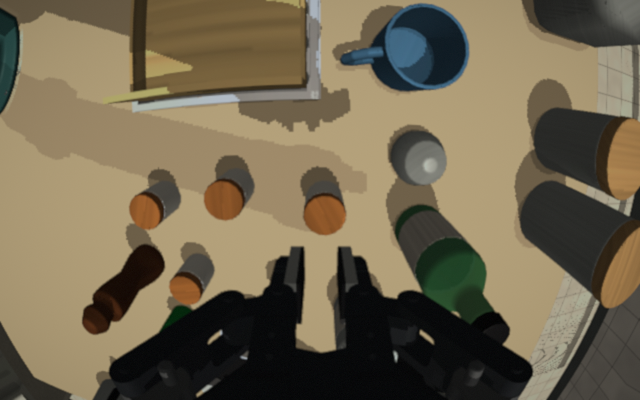

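Fingers at (320,250) and jar1 at (325,215) line up in x; the grip closed without catching, so I'll redo it lower and check before closing.

Call:
arm_command(commands=[{"x":-0.016,"y":0.003,"z":0.03,"ax":0,"ay":0,"az":0,"hand":0.8},{"x":-0.032,"y":0.003,"z":0.04,"ax":0,"ay":0,"az":0,"hand":0.8},{"x":-0.032,"y":0.003,"z":0.07,"ax":0,"ay":0,"az":0,"hand":0.8},{"x":-0.032,"y":0.003,"z":0.1,"ax":0,"ay":0,"az":0,"hand":0.8},{"x":-0.032,"y":0.003,"z":0.1,"ax":0,"ay":0,"az":0,"hand":0.8}])

```text
clock: 8.25
tcp_pos: [0.5955, -0.2711, 0.0879]
orientation: [-0.006, 0.714, 0.7, -0.003]
wrist_force: [-0.8, 1.5, -0.7]
gripper_width: 0.0681
grasp_force: 0.0
```

Call:
arm_command(commands=[{"x":0,"y":0,"z":0.03,"ax":0,"ay":0,"az":0,"hand":0.8},{"x":0,"y":0,"z":0.06,"ax":0,"ay":0,"az":0,"hand":0.8},{"x":0,"y":0,"z":0.06,"ax":0,"ay":0,"az":0,"hand":0.8},{"x":0,"y":0,"z":0.06,"ax":0,"ay":0,"az":0,"hand":0.8},{"x":0,"y":0,"z":0.06,"ax":0,"ay":0,"az":0,"hand":0.8}])

```text
clock: 8.67
tcp_pos: [0.6019, -0.2718, 0.037]
orientation: [0.001, 0.714, 0.701, 0.0]
wrist_force: [0.3, -0.0, 1.4]
gripper_width: 0.0682
grasp_force: 0.0
```

```bash
python3 -c "
from h import *
im,d,m=cap('side');W=cloud(d,m);np.savez('sd',im=im,W=W)
for i in range(3):
    cap('wrist');s=env.state();print(s['tcp_pos'].round(4),s['orientation'].round(3),s['gripper_width'],s['wrist_force'].round(1))
a=cv2.resize(im[180:300,330:450],(480,480),interpolation=cv2.INTER_CUBIC)
w=cap('wrist')[0][100:340,200:440]
save(np.hstack([a,cv2.resize(w,(320,320),interpolation=cv2.INTER_CUBIC).copy() if 0 else cv2.copyMakeBorder(cv2.resize(w,(320,320)),0,160,0,0,0)]),'c3.png')
"
```

```text
[ 0.6025 -0.2718  0.0377] [0.002 0.714 0.701 0.001] 0.06840793941382264 [0.5 0.3 0.6]
[ 0.6024 -0.2717  0.0376] [0.002 0.714 0.701 0.001] 0.06842175310800536 [ 0.2 -0.2 -0.1]
[ 0.6021 -0.2715  0.0373] [0.001 0.713 0.701 0.001] 0.06852053077321589 [ 0.3 -0.5 -0. ]
```

View pics/c3.png

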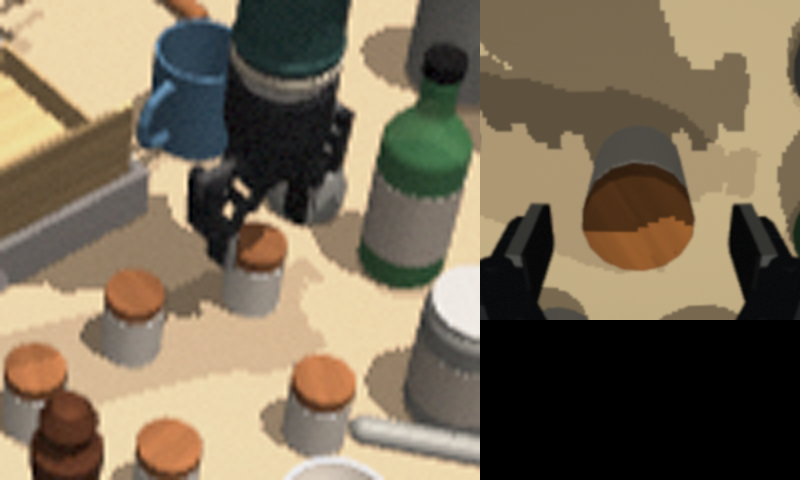

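The fingers straddle the jar at (255,270), but the tips only reach lid height. I'll go lower, then close.

Call:
arm_command(commands=[{"x":0.003,"y":0,"z":0.007,"ax":0,"ay":0,"az":0,"hand":0.8},{"x":0.003,"y":0,"z":0.013,"ax":0,"ay":0,"az":0,"hand":0.8},{"x":0.003,"y":0,"z":0.013,"ax":0,"ay":0,"az":0,"hand":0.6},{"x":0.003,"y":0,"z":0.013,"ax":0,"ay":0,"az":0,"hand":0.5},{"x":0.003,"y":0,"z":0.013,"ax":0,"ay":0,"az":0,"hand":0.4}], force=30)

```text
clock: 9.33
tcp_pos: [0.6008, -0.2678, 0.0218]
orientation: [-0.0, 0.713, 0.701, -0.0]
wrist_force: [0.6, -0.5, -1.5]
gripper_width: 0.043
grasp_force: 30.6
```

Call:
arm_command(commands=[{"x":0,"y":0,"z":0,"ax":0,"ay":0,"az":0,"hand":0.3},{"x":0,"y":0,"z":0,"ax":0,"ay":0,"az":0,"hand":0.3},{"x":0,"y":0,"z":0,"ax":0,"ay":0,"az":0,"hand":0.3},{"x":0,"y":0,"z":0,"ax":0,"ay":0,"az":0,"hand":0.3},{"x":0,"y":0,"z":0,"ax":0,"ay":0,"az":0,"hand":0.3}])

```text
clock: 9.75
tcp_pos: [0.601, -0.2679, 0.0221]
orientation: [0.0, 0.713, 0.701, -0.0]
wrist_force: [0.2, -0.7, -1.2]
gripper_width: 0.0429
grasp_force: 30.6
```

Call:
arm_command(commands=[{"x":0,"y":0,"z":-0.03,"ax":0,"ay":0,"az":0,"hand":0.3},{"x":0,"y":0,"z":-0.065,"ax":0,"ay":0,"az":0,"hand":0.3},{"x":0,"y":0,"z":-0.1,"ax":0,"ay":0,"az":0,"hand":0.3},{"x":0.02,"y":-0.005,"z":-0.13,"ax":0,"ay":0,"az":0,"hand":0.3},{"x":0.056,"y":-0.018,"z":-0.14,"ax":0,"ay":0,"az":0,"hand":0.3}])

```text
clock: 10.17
tcp_pos: [0.587, -0.2172, 0.1676]
orientation: [0.006, 0.716, 0.698, 0.001]
wrist_force: [1.9, 0.2, -1.0]
gripper_width: 0.0429
grasp_force: 31.4
```

Call:
arm_command(commands=[{"x":0.037,"y":-0.01,"z":0,"ax":0,"ay":0,"az":0,"hand":0.3},{"x":0.074,"y":-0.02,"z":0,"ax":0,"ay":0,"az":0,"hand":0.3},{"x":0.11,"y":-0.03,"z":0,"ax":0,"ay":0,"az":0,"hand":0.3},{"x":0.147,"y":-0.04,"z":0,"ax":0,"ay":0,"az":0,"hand":0.3},{"x":0.18,"y":-0.05,"z":0,"ax":0,"ay":0,"az":0,"hand":0.3}])

```text
clock: 10.58
tcp_pos: [0.5365, -0.0284, 0.1625]
orientation: [0.0, 0.713, 0.701, 0.0]
wrist_force: [0.5, 1.4, -2.7]
gripper_width: 0.0429
grasp_force: 31.4
```

Call:
arm_command(commands=[{"x":0.02,"y":0,"z":0,"ax":0,"ay":0,"az":0,"hand":0.3},{"x":0.02,"y":0,"z":0,"ax":0,"ay":0,"az":0,"hand":0.3},{"x":0.02,"y":0,"z":0,"ax":0,"ay":0,"az":0,"hand":0.3},{"x":0.02,"y":0,"z":0.0,"ax":0,"ay":0,"az":0,"hand":0.3},{"x":0.02,"y":0,"z":0,"ax":0,"ay":0,"az":0,"hand":0.3}])

```text
clock: 11.0
tcp_pos: [0.5378, -0.0124, 0.1621]
orientation: [0.0, 0.714, 0.7, -0.0]
wrist_force: [-0.1, 0.4, -0.7]
gripper_width: 0.043
grasp_force: 31.4
```

```bash
python3 -c "
from h import *
im,d,m=cap('side');W=cloud(d,m)
save(cv2.resize(im[150:310,250:450],(800,600),interpolation=cv2.INTER_CUBIC),'c4.png')
jars()
w=W.reshape(-1,3);c=im.reshape(-1,3).astype(int);sat=c.max(1)-c.min(1)
k=(w[:,2]>.108)&(w[:,2]<.118)&(w[:,1]<-.1)&(w[:,1]>-.17)&(w[:,0]>.38)&(w[:,0]<.6)&(sat>40)
print('rear',w[k].min(0),w[k].max(0),w[k].mean(0))
"
```

```text
side [363. 253.] 144 [ 0.494 -0.257  0.061] [0.04  0.045 0.007]
side [339. 272.] 168 [ 0.394 -0.268  0.062] [0.044 0.044 0.01 ]
side [411. 275.] 168 [ 0.546 -0.394  0.061] [0.042 0.041 0.008]
side [372. 292.] 186 [ 0.425 -0.371  0.061] [0.042 0.042 0.008]
scene [250. 149.] 93 [ 0.43  -0.37   0.061] [0.04  0.042 0.008]
scene [279. 154.] 96 [ 0.399 -0.266  0.06 ] [0.043 0.043 0.007]
scene [223. 169.] 105 [ 0.551 -0.392  0.061] [0.042 0.043 0.008]
scene [265. 174.] 106 [ 0.499 -0.253  0.061] [0.042 0.043 0.007]
11.15 [ 0.5376 -0.012   0.162 ] yaw 1.5506080068101435
rear [ 0.39981157 -0.14894969  0.10803648] [ 0.58447186 -0.13603965  0.11562326] [ 0.48623789 -0.14218981  0.11155829]
```

View pics/c4.png

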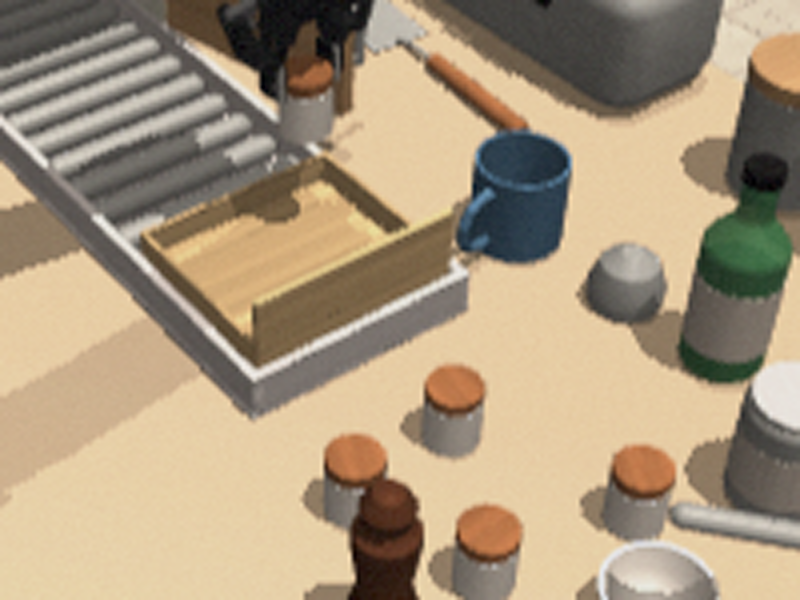

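Jar1 is held upright at (305,100), and the crate is unmoved. Lowering and releasing it.

Call:
arm_command(commands=[{"x":0.001,"y":0,"z":0.035,"ax":0,"ay":0,"az":0,"hand":0.3},{"x":0.001,"y":0,"z":0.07,"ax":0,"ay":0,"az":0,"hand":0.3},{"x":0.001,"y":0,"z":0.09,"ax":0,"ay":0,"az":0,"hand":0.3},{"x":0.001,"y":0,"z":0.101,"ax":0,"ay":0,"az":0,"hand":0.3},{"x":0.001,"y":0,"z":0.101,"ax":0,"ay":0,"az":0,"hand":0.3}])

```text
clock: 11.57
tcp_pos: [0.537, -0.0104, 0.0597]
orientation: [-0.001, 0.714, 0.7, -0.001]
wrist_force: [0.2, -0.1, -1.1]
gripper_width: 0.0431
grasp_force: 32.3
```

Call:
arm_command(commands=[{"x":0,"y":0,"z":0,"ax":0,"ay":0,"az":0,"hand":0.3},{"x":0,"y":0,"z":0,"ax":0,"ay":0,"az":0,"hand":0.3},{"x":0,"y":0,"z":0,"ax":0,"ay":0,"az":0,"hand":0.58},{"x":0,"y":0,"z":0,"ax":0,"ay":0,"az":0,"hand":0.6},{"x":0,"y":0,"z":0,"ax":0,"ay":0,"az":0,"hand":0.6}])

```text
clock: 11.98
tcp_pos: [0.5382, -0.0098, 0.0618]
orientation: [0.0, 0.714, 0.701, 0.001]
wrist_force: [-1.2, 0.5, -0.3]
gripper_width: 0.0514
grasp_force: 0.0
```

Call:
arm_command(commands=[{"x":0,"y":0,"z":-0.02,"ax":0,"ay":0,"az":0,"hand":0.6},{"x":0,"y":0,"z":-0.05,"ax":0,"ay":0,"az":0,"hand":0.6},{"x":0,"y":0,"z":-0.085,"ax":0,"ay":0,"az":0,"hand":0.6},{"x":-0.03,"y":-0.005,"z":-0.11,"ax":0,"ay":0,"az":0,"hand":0.7},{"x":-0.07,"y":-0.01,"z":-0.11,"ax":0,"ay":0,"az":0,"hand":0.8}])

```text
clock: 12.4
tcp_pos: [0.5307, -0.0766, 0.1772]
orientation: [0.004, 0.711, 0.703, 0.004]
wrist_force: [1.0, -1.3, 0.1]
gripper_width: 0.068
grasp_force: 0.0
```

Call:
arm_command(commands=[{"x":-0.035,"y":-0.006,"z":0,"ax":0,"ay":0,"az":0,"hand":0.8},{"x":-0.07,"y":-0.012,"z":0,"ax":0,"ay":0,"az":0,"hand":0.8},{"x":-0.105,"y":-0.018,"z":0,"ax":0,"ay":0,"az":0,"hand":0.8},{"x":-0.14,"y":-0.026,"z":0,"ax":0,"ay":0,"az":0,"hand":0.8},{"x":-0.173,"y":-0.034,"z":0,"ax":0,"ay":0,"az":0,"hand":0.8}])

```text
clock: 12.82
tcp_pos: [0.4887, -0.2539, 0.1717]
orientation: [0.001, 0.714, 0.701, 0.0]
wrist_force: [0.8, 0.9, 0.2]
gripper_width: 0.0687
grasp_force: 0.0
```

```bash
python3 -c "
from h import *
cap('wrist');cap('wrist')
jars()
"
```

```text
side [326. 195.] 105 [ 0.537 -0.018  0.098] [0.042 0.041 0.007]
side [363. 253.] 145 [ 0.494 -0.257  0.061] [0.042 0.042 0.007]
side [339. 272.] 168 [ 0.394 -0.268  0.061] [0.041 0.044 0.008]
side [411. 275.] 167 [ 0.546 -0.395  0.061] [0.042 0.042 0.007]
side [372. 292.] 189 [ 0.424 -0.372  0.061] [0.042 0.043 0.008]
scene [279. 154.] 89 [ 0.399 -0.266  0.061] [0.041 0.042 0.007]
scene [223. 169.] 106 [ 0.55  -0.391  0.06 ] [0.042 0.043 0.007]
scene [265. 174.] 102 [ 0.497 -0.253  0.06 ] [0.041 0.042 0.007]
scene [320. 207.] 141 [ 0.541 -0.015  0.1  ] [0.041 0.043 0.008]
13.0167 [ 0.4889 -0.2527  0.1713] yaw 1.5503054046766769
```

Call:
arm_command(commands=[{"x":-0.002,"y":0.007,"z":0.035,"ax":0,"ay":0,"az":0,"hand":0.8},{"x":-0.002,"y":0.007,"z":0.07,"ax":0,"ay":0,"az":0,"hand":0.8},{"x":-0.002,"y":0.007,"z":0.105,"ax":0,"ay":0,"az":0,"hand":0.8},{"x":-0.002,"y":0.007,"z":0.135,"ax":0,"ay":0,"az":0,"hand":0.8},{"x":-0.002,"y":0.007,"z":0.145,"ax":0,"ay":0,"az":0,"hand":0.8}])

```text
clock: 13.43
tcp_pos: [0.4942, -0.2505, 0.0222]
orientation: [-0.003, 0.712, 0.702, -0.001]
wrist_force: [-0.9, 0.8, -0.5]
gripper_width: 0.0687
grasp_force: 0.0
```

Call:
arm_command(commands=[{"x":0,"y":0,"z":0,"ax":0,"ay":0,"az":0,"hand":0.8},{"x":0,"y":0,"z":0,"ax":0,"ay":0,"az":0,"hand":0.6},{"x":0,"y":0,"z":0,"ax":0,"ay":0,"az":0,"hand":0.4},{"x":0,"y":0,"z":0,"ax":0,"ay":0,"az":0,"hand":0.3},{"x":0,"y":0,"z":0,"ax":0,"ay":0,"az":0,"hand":0.3}])

```text
clock: 13.85
tcp_pos: [0.4979, -0.2545, 0.0282]
orientation: [0.002, 0.713, 0.701, 0.001]
wrist_force: [0.0, 1.4, 5.5]
gripper_width: 0.0428
grasp_force: 30.9
```

Call:
arm_command(commands=[{"x":0,"y":0,"z":0,"ax":0,"ay":0,"az":0,"hand":0.3},{"x":0,"y":0,"z":0,"ax":0,"ay":0,"az":0,"hand":0.3},{"x":0,"y":0,"z":0,"ax":0,"ay":0,"az":0,"hand":0.3},{"x":0,"y":0,"z":0,"ax":0,"ay":0,"az":0,"hand":0.3},{"x":0,"y":0,"z":0,"ax":0,"ay":0,"az":0,"hand":0.3}])

```text
clock: 14.27
tcp_pos: [0.4979, -0.2544, 0.0282]
orientation: [0.002, 0.713, 0.701, 0.001]
wrist_force: [-1.0, 1.2, 7.3]
gripper_width: 0.0428
grasp_force: 31.1
```

Call:
arm_command(commands=[{"x":0,"y":0,"z":-0.03,"ax":0,"ay":0,"az":0,"hand":0.3},{"x":0,"y":0,"z":-0.065,"ax":0,"ay":0,"az":0,"hand":0.3},{"x":0,"y":0,"z":-0.1,"ax":0,"ay":0,"az":0,"hand":0.3},{"x":0.01,"y":0.003,"z":-0.13,"ax":0,"ay":0,"az":0,"hand":0.3},{"x":0.04,"y":0.01,"z":-0.14,"ax":0,"ay":0,"az":0,"hand":0.3}])

```text
clock: 14.68
tcp_pos: [0.5082, -0.2201, 0.1719]
orientation: [0.005, 0.716, 0.698, 0.001]
wrist_force: [0.1, 0.2, -1.0]
gripper_width: 0.0426
grasp_force: 31.2
```

Call:
arm_command(commands=[{"x":0.037,"y":0.007,"z":0,"ax":0,"ay":0,"az":0,"hand":0.3},{"x":0.074,"y":0.014,"z":0,"ax":0,"ay":0,"az":0,"hand":0.3},{"x":0.11,"y":0.021,"z":0,"ax":0,"ay":0,"az":0,"hand":0.3},{"x":0.14,"y":0.0285,"z":0,"ax":0,"ay":0,"az":0,"hand":0.3},{"x":0.149,"y":0.0285,"z":0,"ax":0,"ay":0,"az":0,"hand":0.3}])

```text
clock: 15.1
tcp_pos: [0.5395, -0.0594, 0.167]
orientation: [-0.0, 0.711, 0.703, 0.002]
wrist_force: [0.1, 0.7, -1.1]
gripper_width: 0.043
grasp_force: 31.2
```

Call:
arm_command(commands=[{"x":0,"y":0,"z":0,"ax":0,"ay":0,"az":0,"hand":0.3},{"x":0,"y":0,"z":0,"ax":0,"ay":0,"az":0,"hand":0.3},{"x":0,"y":0,"z":0.03,"ax":0,"ay":0,"az":0,"hand":0.3},{"x":0,"y":0,"z":0.06,"ax":0,"ay":0,"az":0,"hand":0.3},{"x":0,"y":0,"z":0.085,"ax":0,"ay":0,"az":0,"hand":0.3}])

```text
clock: 15.52
tcp_pos: [0.5375, -0.0689, 0.0802]
orientation: [0.001, 0.715, 0.699, -0.0]
wrist_force: [0.5, 0.5, -1.3]
gripper_width: 0.0429
grasp_force: 31.2
```

Call:
arm_command(commands=[{"x":0,"y":0,"z":0.008,"ax":0,"ay":0,"az":0,"hand":0.3},{"x":0,"y":0,"z":0.015,"ax":0,"ay":0,"az":0,"hand":0.3},{"x":0,"y":0,"z":0.015,"ax":0,"ay":0,"az":0,"hand":0.3},{"x":0,"y":0,"z":0.015,"ax":0,"ay":0,"az":0,"hand":0.3},{"x":0,"y":0,"z":0.015,"ax":0,"ay":0,"az":0,"hand":0.3}])

```text
clock: 15.93
tcp_pos: [0.5391, -0.0668, 0.0672]
orientation: [0.001, 0.714, 0.7, 0.001]
wrist_force: [1.2, 0.0, -1.2]
gripper_width: 0.0428
grasp_force: 31.3
```

Call:
arm_command(commands=[{"x":0,"y":0,"z":0,"ax":0,"ay":0,"az":0,"hand":0.58},{"x":0,"y":0,"z":0,"ax":0,"ay":0,"az":0,"hand":0.6},{"x":0,"y":0,"z":0,"ax":0,"ay":0,"az":0,"hand":0.6},{"x":0,"y":0,"z":-0.02,"ax":0,"ay":0,"az":0,"hand":0.6},{"x":0,"y":0,"z":-0.055,"ax":0,"ay":0,"az":0,"hand":0.6}])

```text
clock: 16.35
tcp_pos: [0.5352, -0.0655, 0.1186]
orientation: [-0.003, 0.713, 0.701, -0.003]
wrist_force: [1.0, -0.6, -0.6]
gripper_width: 0.0509
grasp_force: 0.0
```

Call:
arm_command(commands=[{"x":0,"y":0,"z":-0.035,"ax":0,"ay":0,"az":0,"hand":0.6},{"x":-0.02,"y":0,"z":-0.06,"ax":0,"ay":0,"az":0,"hand":0.7},{"x":-0.057,"y":0.002,"z":-0.06,"ax":0,"ay":0,"az":0,"hand":0.8},{"x":-0.095,"y":0.004,"z":-0.06,"ax":0,"ay":0,"az":0,"hand":0.8},{"x":-0.133,"y":0.006,"z":-0.06,"ax":0,"ay":0,"az":0,"hand":0.8}])

```text
clock: 16.77
tcp_pos: [0.5422, -0.2, 0.1825]
orientation: [0.001, 0.713, 0.701, 0.001]
wrist_force: [0.5, -0.1, -0.1]
gripper_width: 0.0684
grasp_force: 0.0
```

Call:
arm_command(commands=[{"x":-0.037,"y":0.002,"z":0,"ax":0,"ay":0,"az":0,"hand":0.8},{"x":-0.075,"y":0.004,"z":0,"ax":0,"ay":0,"az":0,"hand":0.8},{"x":-0.113,"y":0.006,"z":0,"ax":0,"ay":0,"az":0,"hand":0.8},{"x":-0.15,"y":0.008,"z":0,"ax":0,"ay":0,"az":0,"hand":0.8},{"x":-0.188,"y":0.01,"z":0,"ax":0,"ay":0,"az":0,"hand":0.8}])

```text
clock: 17.18
tcp_pos: [0.5482, -0.3886, 0.1813]
orientation: [0.0, 0.713, 0.701, 0.0]
wrist_force: [0.3, 0.1, -0.6]
gripper_width: 0.0683
grasp_force: 0.0
```

```bash
python3 -c "
from h import *
for i in range(4):cap('wrist')
jars()
"
```

```text
side [331. 199.] 233 [ 0.537 -0.043  0.099] [0.041 0.095 0.009]
side [339. 273.] 173 [ 0.394 -0.269  0.062] [0.041 0.043 0.009]
side [411. 275.] 170 [ 0.546 -0.394  0.061] [0.044 0.041 0.007]
side [372. 292.] 188 [ 0.424 -0.372  0.061] [0.041 0.042 0.008]
scene [250. 148.] 86 [ 0.431 -0.37   0.061] [0.041 0.041 0.008]
scene [279. 154.] 96 [ 0.399 -0.266  0.06 ] [0.042 0.042 0.007]
scene [223. 168.] 102 [ 0.55  -0.392  0.061] [0.042 0.042 0.008]
scene [305. 199.] 139 [ 0.54  -0.066  0.099] [0.044 0.043 0.008]
scene [320. 207.] 143 [ 0.541 -0.015  0.099] [0.044 0.042 0.008]
17.4833 [ 0.5488 -0.3853  0.1809] yaw 1.5544403961577131
```

Call:
arm_command(commands=[{"x":-0.0075,"y":0,"z":0.04,"ax":0,"ay":0,"az":0,"hand":0.8},{"x":-0.0075,"y":0,"z":0.08,"ax":0,"ay":0,"az":0,"hand":0.8},{"x":-0.0075,"y":0,"z":0.115,"ax":0,"ay":0,"az":0,"hand":0.8},{"x":-0.0075,"y":0,"z":0.145,"ax":0,"ay":0,"az":0,"hand":0.8},{"x":-0.0075,"y":0,"z":0.154,"ax":0,"ay":0,"az":0,"hand":0.8}])

```text
clock: 17.9
tcp_pos: [0.546, -0.3901, 0.0221]
orientation: [-0.004, 0.712, 0.702, -0.0]
wrist_force: [-0.8, 0.8, -1.0]
gripper_width: 0.0684
grasp_force: 0.0
```

Call:
arm_command(commands=[{"x":0,"y":0,"z":0,"ax":0,"ay":0,"az":0,"hand":0.8},{"x":0,"y":0,"z":0,"ax":0,"ay":0,"az":0,"hand":0.6},{"x":0,"y":0,"z":0,"ax":0,"ay":0,"az":0,"hand":0.4},{"x":0,"y":0,"z":0,"ax":0,"ay":0,"az":0,"hand":0.3},{"x":0,"y":0,"z":0,"ax":0,"ay":0,"az":0,"hand":0.3}])

```text
clock: 18.32
tcp_pos: [0.55, -0.3953, 0.03]
orientation: [0.002, 0.713, 0.701, 0.001]
wrist_force: [1.1, 0.6, 6.6]
gripper_width: 0.0427
grasp_force: 32.2
```

Call:
arm_command(commands=[{"x":0,"y":0,"z":0,"ax":0,"ay":0,"az":0,"hand":0.3},{"x":0,"y":0,"z":0,"ax":0,"ay":0,"az":0,"hand":0.3},{"x":0,"y":0,"z":0,"ax":0,"ay":0,"az":0,"hand":0.3},{"x":0,"y":0,"z":0,"ax":0,"ay":0,"az":0,"hand":0.3},{"x":0,"y":0,"z":0,"ax":0,"ay":0,"az":0,"hand":0.3}])

```text
clock: 18.73
tcp_pos: [0.55, -0.3953, 0.03]
orientation: [0.002, 0.713, 0.701, 0.001]
wrist_force: [-0.4, 1.7, 7.3]
gripper_width: 0.0432
grasp_force: 32.2
```

Call:
arm_command(commands=[{"x":0,"y":0,"z":-0.03,"ax":0,"ay":0,"az":0,"hand":0.3},{"x":0,"y":0,"z":-0.065,"ax":0,"ay":0,"az":0,"hand":0.3},{"x":0,"y":0,"z":-0.1,"ax":0,"ay":0,"az":0,"hand":0.3},{"x":0.02,"y":-0.006,"z":-0.13,"ax":0,"ay":0,"az":0,"hand":0.3},{"x":0.056,"y":-0.016,"z":-0.14,"ax":0,"ay":0,"az":0,"hand":0.3}])

```text
clock: 19.15
tcp_pos: [0.535, -0.3441, 0.1733]
orientation: [0.006, 0.716, 0.698, 0.0]
wrist_force: [1.5, -0.6, -0.3]
gripper_width: 0.0428
grasp_force: 32.4
```

Call:
arm_command(commands=[{"x":0.036,"y":-0.01,"z":0,"ax":0,"ay":0,"az":0,"hand":0.3},{"x":0.072,"y":-0.02,"z":0,"ax":0,"ay":0,"az":0,"hand":0.3},{"x":0.108,"y":-0.03,"z":0,"ax":0,"ay":0,"az":0,"hand":0.3},{"x":0.144,"y":-0.04,"z":0,"ax":0,"ay":0,"az":0,"hand":0.3},{"x":0.18,"y":-0.05,"z":0,"ax":0,"ay":0,"az":0,"hand":0.3}])

```text
clock: 19.57
tcp_pos: [0.4858, -0.1559, 0.168]
orientation: [0.001, 0.714, 0.701, 0.0]
wrist_force: [1.3, 0.0, -1.7]
gripper_width: 0.0422
grasp_force: 32.4
```

Call:
arm_command(commands=[{"x":0.036,"y":-0.01,"z":0,"ax":0,"ay":0,"az":0,"hand":0.3},{"x":0.072,"y":-0.02,"z":0,"ax":0,"ay":0,"az":0,"hand":0.3},{"x":0.108,"y":-0.03,"z":0,"ax":0,"ay":0,"az":0,"hand":0.3},{"x":0.143,"y":-0.0405,"z":0,"ax":0,"ay":0,"az":0,"hand":0.3},{"x":0.143,"y":-0.0405,"z":0,"ax":0,"ay":0,"az":0,"hand":0.3}])

```text
clock: 19.98
tcp_pos: [0.4466, -0.0067, 0.1678]
orientation: [-0.001, 0.71, 0.704, 0.001]
wrist_force: [0.7, -0.1, -1.6]
gripper_width: 0.0428
grasp_force: 32.3
```

```bash
python3 -c "
from h import *
for i in range(4):cap('wrist')
jars()
"
```

```text
side [331. 199.] 225 [ 0.536 -0.043  0.099] [0.046 0.097 0.009]
side [339. 272.] 170 [ 0.394 -0.269  0.062] [0.041 0.045 0.009]
side [372. 292.] 184 [ 0.424 -0.373  0.061] [0.042 0.041 0.007]
scene [250. 148.] 91 [ 0.43  -0.37   0.059] [0.042 0.041 0.007]
scene [279. 154.] 96 [ 0.399 -0.266  0.061] [0.043 0.044 0.008]
scene [305. 199.] 139 [ 0.541 -0.067  0.099] [0.043 0.042 0.008]
scene [320. 207.] 143 [ 0.54  -0.014  0.099] [0.043 0.042 0.007]
20.2833 [ 0.449  -0.0151  0.1673] yaw 1.5500313313566858
```

Call:
arm_command(commands=[{"x":0.003,"y":0,"z":0.035,"ax":0,"ay":0,"az":0,"hand":0.3},{"x":0.003,"y":0,"z":0.07,"ax":0,"ay":0,"az":0,"hand":0.3},{"x":0.003,"y":0,"z":0.088,"ax":0,"ay":0,"az":0,"hand":0.3},{"x":0.003,"y":0,"z":0.099,"ax":0,"ay":0,"az":0,"hand":0.3},{"x":0.003,"y":0,"z":0.099,"ax":0,"ay":0,"az":0,"hand":0.3}])

```text
clock: 20.7
tcp_pos: [0.4466, -0.0121, 0.0661]
orientation: [-0.002, 0.714, 0.7, -0.002]
wrist_force: [-0.1, 0.5, -1.5]
gripper_width: 0.0422
grasp_force: 35.1
```

Call:
arm_command(commands=[{"x":0,"y":0,"z":0,"ax":0,"ay":0,"az":0,"hand":0.3},{"x":0,"y":0,"z":0,"ax":0,"ay":0,"az":0,"hand":0.3},{"x":0,"y":0,"z":0,"ax":0,"ay":0,"az":0,"hand":0.58},{"x":0,"y":0,"z":0,"ax":0,"ay":0,"az":0,"hand":0.6},{"x":0,"y":0,"z":0,"ax":0,"ay":0,"az":0,"hand":0.6}])

```text
clock: 21.12
tcp_pos: [0.4492, -0.0108, 0.0686]
orientation: [0.0, 0.714, 0.701, 0.0]
wrist_force: [-0.0, 0.8, -0.4]
gripper_width: 0.0513
grasp_force: 0.0
```

Call:
arm_command(commands=[{"x":0,"y":0,"z":-0.02,"ax":0,"ay":0,"az":0,"hand":0.6},{"x":0,"y":0,"z":-0.05,"ax":0,"ay":0,"az":0,"hand":0.6},{"x":0,"y":0,"z":-0.085,"ax":0,"ay":0,"az":0,"hand":0.6},{"x":-0.03,"y":-0.005,"z":-0.11,"ax":0,"ay":0,"az":0,"hand":0.7},{"x":-0.07,"y":-0.01,"z":-0.11,"ax":0,"ay":0,"az":0,"hand":0.8}])

```text
clock: 21.53
tcp_pos: [0.4415, -0.0787, 0.1835]
orientation: [0.004, 0.711, 0.703, 0.004]
wrist_force: [2.1, -2.0, -0.8]
gripper_width: 0.0682
grasp_force: 0.0
```

Call:
arm_command(commands=[{"x":-0.037,"y":-0.008,"z":0,"ax":0,"ay":0,"az":0,"hand":0.8},{"x":-0.075,"y":-0.016,"z":0,"ax":0,"ay":0,"az":0,"hand":0.8},{"x":-0.112,"y":-0.024,"z":0,"ax":0,"ay":0,"az":0,"hand":0.8},{"x":-0.15,"y":-0.032,"z":0,"ax":0,"ay":0,"az":0,"hand":0.8},{"x":-0.186,"y":-0.038,"z":0,"ax":0,"ay":0,"az":0,"hand":0.8}])

```text
clock: 21.95
tcp_pos: [0.3951, -0.2678, 0.1787]
orientation: [0.001, 0.714, 0.7, 0.0]
wrist_force: [0.3, 0.4, -0.7]
gripper_width: 0.0686
grasp_force: 0.0
```

```bash
python3 -c "
from h import *
for i in range(4):cap('wrist')
jars()
"
```

```text
side [302. 204.] 113 [ 0.447 -0.01   0.1  ] [0.038 0.042 0.009]
side [339. 273.] 171 [ 0.394 -0.268  0.061] [0.041 0.043 0.007]
side [372. 292.] 188 [ 0.423 -0.373  0.062] [0.043 0.042 0.008]
scene [250. 148.] 88 [ 0.43  -0.369  0.061] [0.041 0.039 0.008]
scene [279. 154.] 94 [ 0.398 -0.265  0.06 ] [0.04  0.042 0.007]
scene [337. 187.] 147 [ 0.452 -0.007  0.099] [0.042 0.043 0.007]
scene [305. 199.] 138 [ 0.54  -0.067  0.099] [0.044 0.043 0.007]
scene [320. 207.] 142 [ 0.54  -0.014  0.099] [0.043 0.043 0.007]
22.25 [ 0.3964 -0.2645  0.1781] yaw 1.5543731630077517
```

Call:
arm_command(commands=[{"x":-0.002,"y":0,"z":0.04,"ax":0,"ay":0,"az":0,"hand":0.8},{"x":-0.002,"y":0,"z":0.08,"ax":0,"ay":0,"az":0,"hand":0.8},{"x":-0.002,"y":0,"z":0.115,"ax":0,"ay":0,"az":0,"hand":0.8},{"x":-0.002,"y":0,"z":0.14,"ax":0,"ay":0,"az":0,"hand":0.8},{"x":-0.002,"y":0,"z":0.151,"ax":0,"ay":0,"az":0,"hand":0.8}])

```text
clock: 22.67
tcp_pos: [0.3946, -0.2647, 0.0241]
orientation: [-0.003, 0.712, 0.702, -0.0]
wrist_force: [-0.3, 0.4, 0.1]
gripper_width: 0.0682
grasp_force: 0.0
```

Call:
arm_command(commands=[{"x":0,"y":0,"z":0,"ax":0,"ay":0,"az":0,"hand":0.8},{"x":0,"y":0,"z":0,"ax":0,"ay":0,"az":0,"hand":0.6},{"x":0,"y":0,"z":0,"ax":0,"ay":0,"az":0,"hand":0.4},{"x":0,"y":0,"z":0,"ax":0,"ay":0,"az":0,"hand":0.3},{"x":0,"y":0,"z":0,"ax":0,"ay":0,"az":0,"hand":0.3}])

```text
clock: 23.08
tcp_pos: [0.3973, -0.2682, 0.0288]
orientation: [0.002, 0.713, 0.701, 0.001]
wrist_force: [-1.3, 0.9, 5.6]
gripper_width: 0.043
grasp_force: 30.9
```

Call:
arm_command(commands=[{"x":0,"y":0,"z":0,"ax":0,"ay":0,"az":0,"hand":0.3},{"x":0,"y":0,"z":0,"ax":0,"ay":0,"az":0,"hand":0.3},{"x":0,"y":0,"z":0,"ax":0,"ay":0,"az":0,"hand":0.3},{"x":0,"y":0,"z":0,"ax":0,"ay":0,"az":0,"hand":0.3},{"x":0,"y":0,"z":0,"ax":0,"ay":0,"az":0,"hand":0.3}])

```text
clock: 23.5
tcp_pos: [0.3972, -0.2683, 0.0288]
orientation: [0.002, 0.713, 0.701, 0.001]
wrist_force: [-1.4, 0.4, 8.3]
gripper_width: 0.0433
grasp_force: 31.0
```

Call:
arm_command(commands=[{"x":0,"y":0,"z":-0.03,"ax":0,"ay":0,"az":0,"hand":0.3},{"x":0,"y":0,"z":-0.065,"ax":0,"ay":0,"az":0,"hand":0.3},{"x":0,"y":0,"z":-0.1,"ax":0,"ay":0,"az":0,"hand":0.3},{"x":0.01,"y":0.003,"z":-0.13,"ax":0,"ay":0,"az":0,"hand":0.3},{"x":0.046,"y":0.01,"z":-0.14,"ax":0,"ay":0,"az":0,"hand":0.3}])

```text
clock: 23.92
tcp_pos: [0.4084, -0.2277, 0.1723]
orientation: [0.005, 0.717, 0.698, 0.001]
wrist_force: [2.2, -0.3, -2.4]
gripper_width: 0.0425
grasp_force: 31.7
```

Call:
arm_command(commands=[{"x":0.037,"y":0.01,"z":0,"ax":0,"ay":0,"az":0,"hand":0.3},{"x":0.074,"y":0.02,"z":0,"ax":0,"ay":0,"az":0,"hand":0.3},{"x":0.11,"y":0.03,"z":0,"ax":0,"ay":0,"az":0,"hand":0.3},{"x":0.143,"y":0.0395,"z":0,"ax":0,"ay":0,"az":0,"hand":0.3},{"x":0.1615,"y":0.0395,"z":0,"ax":0,"ay":0,"az":0,"hand":0.3}])

```text
clock: 24.33
tcp_pos: [0.4508, -0.0569, 0.168]
orientation: [0.001, 0.712, 0.702, 0.001]
wrist_force: [0.6, 0.4, -1.0]
gripper_width: 0.043
grasp_force: 31.7
```

Call:
arm_command(commands=[{"x":0,"y":0,"z":0,"ax":0,"ay":0,"az":0,"hand":0.3},{"x":0,"y":0,"z":0,"ax":0,"ay":0,"az":0,"hand":0.3},{"x":0,"y":0,"z":0,"ax":0,"ay":0,"az":0,"hand":0.3},{"x":0,"y":0,"z":0.02,"ax":0,"ay":0,"az":0,"hand":0.3},{"x":0,"y":0,"z":0.04,"ax":0,"ay":0,"az":0,"hand":0.3}])

```text
clock: 24.75
tcp_pos: [0.4502, -0.063, 0.1278]
orientation: [0.002, 0.715, 0.7, 0.001]
wrist_force: [0.4, 0.2, -2.2]
gripper_width: 0.0425
grasp_force: 31.7
```

Call:
arm_command(commands=[{"x":0,"y":0,"z":0.03,"ax":0,"ay":0,"az":0,"hand":0.3},{"x":0,"y":0,"z":0.05,"ax":0,"ay":0,"az":0,"hand":0.3},{"x":0,"y":0,"z":0.06,"ax":0,"ay":0,"az":0,"hand":0.3},{"x":0,"y":0,"z":0.06,"ax":0,"ay":0,"az":0,"hand":0.3},{"x":0,"y":0,"z":0.06,"ax":0,"ay":0,"az":0,"hand":0.3}])

```text
clock: 25.17
tcp_pos: [0.4491, -0.0624, 0.067]
orientation: [0.0, 0.714, 0.7, -0.0]
wrist_force: [-0.1, -0.1, -2.0]
gripper_width: 0.0428
grasp_force: 33.6
```

Call:
arm_command(commands=[{"x":0,"y":0,"z":0,"ax":0,"ay":0,"az":0,"hand":0.58},{"x":0,"y":0,"z":0,"ax":0,"ay":0,"az":0,"hand":0.6},{"x":0,"y":0,"z":0,"ax":0,"ay":0,"az":0,"hand":0.6},{"x":0,"y":0,"z":-0.02,"ax":0,"ay":0,"az":0,"hand":0.6},{"x":0,"y":0,"z":-0.055,"ax":0,"ay":0,"az":0,"hand":0.6}])

```text
clock: 25.58
tcp_pos: [0.4467, -0.061, 0.1205]
orientation: [-0.002, 0.713, 0.701, -0.002]
wrist_force: [0.9, 0.1, 0.3]
gripper_width: 0.0514
grasp_force: 0.0
```

Call:
arm_command(commands=[{"x":0,"y":0,"z":-0.035,"ax":0,"ay":0,"az":0,"hand":0.6},{"x":-0.02,"y":0,"z":-0.065,"ax":0,"ay":0,"az":0,"hand":0.7},{"x":-0.055,"y":-0.001,"z":-0.08,"ax":0,"ay":0,"az":0,"hand":0.75},{"x":-0.093,"y":-0.002,"z":-0.08,"ax":0,"ay":0,"az":0,"hand":0.75},{"x":-0.13,"y":-0.003,"z":-0.08,"ax":0,"ay":0,"az":0,"hand":0.75}])

```text
clock: 26.0
tcp_pos: [0.4448, -0.1928, 0.2045]
orientation: [0.002, 0.713, 0.701, 0.001]
wrist_force: [0.9, 0.0, -0.5]
gripper_width: 0.0642
grasp_force: 0.0
```

Call:
arm_command(commands=[{"x":-0.037,"y":-0.003,"z":0,"ax":0,"ay":0,"az":0,"hand":0.75},{"x":-0.074,"y":-0.006,"z":0,"ax":0,"ay":0,"az":0,"hand":0.75},{"x":-0.112,"y":-0.009,"z":0,"ax":0,"ay":0,"az":0,"hand":0.75},{"x":-0.15,"y":-0.012,"z":0,"ax":0,"ay":0,"az":0,"hand":0.75},{"x":-0.18,"y":-0.014,"z":0,"ax":0,"ay":0,"az":0,"hand":0.75}])

```text
clock: 26.42
tcp_pos: [0.4256, -0.3742, 0.2029]
orientation: [0.001, 0.714, 0.7, -0.0]
wrist_force: [1.1, 0.1, 0.4]
gripper_width: 0.0642
grasp_force: 0.0
```

```bash
python3 -c "
from h import *
for i in range(4):cap('wrist')
jars()
"
```

```text
side [314. 162.] 52 [0.621 0.152 0.107] [0.016 0.058 0.013]
side [331. 199.] 236 [ 0.536 -0.045  0.098] [0.043 0.094 0.008]
side [307. 209.] 240 [ 0.447 -0.036  0.098] [0.041 0.096 0.007]
side [372. 292.] 186 [ 0.425 -0.372  0.061] [0.041 0.043 0.008]
scene [250. 148.] 86 [ 0.43  -0.369  0.06 ] [0.041 0.042 0.006]
scene [322. 180.] 149 [ 0.452 -0.06   0.098] [0.045 0.043 0.007]
scene [337. 187.] 149 [ 0.451 -0.007  0.099] [0.044 0.043 0.008]
scene [305. 199.] 137 [ 0.54  -0.067  0.098] [0.043 0.041 0.007]
scene [320. 207.] 143 [ 0.539 -0.015  0.099] [0.043 0.043 0.009]
26.7167 [ 0.4271 -0.3693  0.2022] yaw 1.5544911727629451
```

Jar3 placed. Now jar5 at (.4275,-.3705).

Call:
arm_command(commands=[{"x":-0.001,"y":0.001,"z":0.04,"ax":0,"ay":0,"az":0,"hand":0.75},{"x":-0.001,"y":0.001,"z":0.08,"ax":0,"ay":0,"az":0,"hand":0.75},{"x":-0.001,"y":0.001,"z":0.118,"ax":0,"ay":0,"az":0,"hand":0.75},{"x":-0.001,"y":0.001,"z":0.15,"ax":0,"ay":0,"az":0,"hand":0.75},{"x":-0.001,"y":0.001,"z":0.175,"ax":0,"ay":0,"az":0,"hand":0.75}])

```text
clock: 27.13
tcp_pos: [0.4281, -0.3692, 0.0252]
orientation: [-0.001, 0.712, 0.702, 0.0]
wrist_force: [0.7, -0.6, -0.3]
gripper_width: 0.0639
grasp_force: 0.0
```

Call:
arm_command(commands=[{"x":0,"y":0,"z":0,"ax":0,"ay":0,"az":0,"hand":0.75},{"x":0,"y":0,"z":0,"ax":0,"ay":0,"az":0,"hand":0.6},{"x":0,"y":0,"z":0,"ax":0,"ay":0,"az":0,"hand":0.4},{"x":0,"y":0,"z":0,"ax":0,"ay":0,"az":0,"hand":0.3},{"x":0,"y":0,"z":0,"ax":0,"ay":0,"az":0,"hand":0.3}])

```text
clock: 27.55
tcp_pos: [0.4288, -0.3724, 0.029]
orientation: [0.002, 0.713, 0.701, 0.0]
wrist_force: [-0.7, 0.2, -0.7]
gripper_width: 0.0426
grasp_force: 31.3
```

Call:
arm_command(commands=[{"x":0,"y":0,"z":0,"ax":0,"ay":0,"az":0,"hand":0.3},{"x":0,"y":0,"z":0,"ax":0,"ay":0,"az":0,"hand":0.3},{"x":0,"y":0,"z":0,"ax":0,"ay":0,"az":0,"hand":0.3},{"x":0,"y":0,"z":0,"ax":0,"ay":0,"az":0,"hand":0.3},{"x":0,"y":0,"z":0,"ax":0,"ay":0,"az":0,"hand":0.3}])

```text
clock: 27.97
tcp_pos: [0.4284, -0.3725, 0.0285]
orientation: [0.001, 0.713, 0.701, 0.0]
wrist_force: [0.7, 0.6, 8.3]
gripper_width: 0.0427
grasp_force: 32.0
```

Call:
arm_command(commands=[{"x":0,"y":0,"z":-0.03,"ax":0,"ay":0,"az":0,"hand":0.3},{"x":0,"y":0,"z":-0.065,"ax":0,"ay":0,"az":0,"hand":0.3},{"x":0,"y":0,"z":-0.1,"ax":0,"ay":0,"az":0,"hand":0.3},{"x":0.02,"y":0.002,"z":-0.13,"ax":0,"ay":0,"az":0,"hand":0.3},{"x":0.056,"y":0.004,"z":-0.14,"ax":0,"ay":0,"az":0,"hand":0.3}])

```text
clock: 28.38
tcp_pos: [0.4337, -0.3211, 0.1721]
orientation: [0.005, 0.716, 0.698, 0.0]
wrist_force: [1.6, -0.5, -0.4]
gripper_width: 0.0429
grasp_force: 31.5
```

Call:
arm_command(commands=[{"x":0.037,"y":0.003,"z":0,"ax":0,"ay":0,"az":0,"hand":0.3},{"x":0.074,"y":0.006,"z":0,"ax":0,"ay":0,"az":0,"hand":0.3},{"x":0.111,"y":0.009,"z":0,"ax":0,"ay":0,"az":0,"hand":0.3},{"x":0.148,"y":0.012,"z":0,"ax":0,"ay":0,"az":0,"hand":0.3},{"x":0.18,"y":0.012,"z":0,"ax":0,"ay":0,"az":0,"hand":0.3}])

```text
clock: 28.8
tcp_pos: [0.4478, -0.1337, 0.1674]
orientation: [0.0, 0.713, 0.701, 0.0]
wrist_force: [0.5, 0.0, -1.2]
gripper_width: 0.0426
grasp_force: 31.5
```

Call:
arm_command(commands=[{"x":0.0225,"y":0,"z":0,"ax":0,"ay":0,"az":0,"hand":0.3},{"x":0.0225,"y":0,"z":0,"ax":0,"ay":0,"az":0,"hand":0.3},{"x":0.0225,"y":0,"z":0,"ax":0,"ay":0,"az":0,"hand":0.3},{"x":0.0225,"y":0,"z":0,"ax":0,"ay":0,"az":0,"hand":0.3},{"x":0.0225,"y":0,"z":0.0,"ax":0,"ay":0,"az":0,"hand":0.3}])

```text
clock: 29.22
tcp_pos: [0.4481, -0.115, 0.1671]
orientation: [0.0, 0.714, 0.7, -0.0]
wrist_force: [0.5, -0.1, -0.7]
gripper_width: 0.0429
grasp_force: 31.5
```

```bash
python3 -c "
from h import *
for i in range(3):cap('wrist')
jars()
"
```

```text
side [336. 203.] 127 [ 0.538 -0.07   0.098] [0.043 0.044 0.008]
side [305. 208.] 170 [ 0.447 -0.036  0.099] [0.039 0.093 0.008]
scene [322. 180.] 131 [ 0.451 -0.06   0.099] [0.045 0.043 0.007]
scene [337. 187.] 144 [ 0.453 -0.007  0.099] [0.043 0.042 0.007]
scene [305. 199.] 135 [ 0.54  -0.067  0.099] [0.043 0.043 0.007]
scene [320. 206.] 144 [ 0.54  -0.015  0.099] [0.041 0.041 0.008]
29.4667 [ 0.4481 -0.1144  0.167 ] yaw 1.5512377275808111
```

Call:
arm_command(commands=[{"x":0.001,"y":0,"z":0.035,"ax":0,"ay":0,"az":0,"hand":0.3},{"x":0.001,"y":0,"z":0.07,"ax":0,"ay":0,"az":0,"hand":0.3},{"x":0.001,"y":0,"z":0.088,"ax":0,"ay":0,"az":0,"hand":0.3},{"x":0.001,"y":0,"z":0.1,"ax":0,"ay":0,"az":0,"hand":0.3},{"x":0.001,"y":0,"z":0.1,"ax":0,"ay":0,"az":0,"hand":0.3}])

```text
clock: 29.88
tcp_pos: [0.446, -0.1127, 0.0649]
orientation: [-0.002, 0.714, 0.7, -0.002]
wrist_force: [0.2, -0.6, -0.4]
gripper_width: 0.043
grasp_force: 33.8
```

Call:
arm_command(commands=[{"x":0,"y":0,"z":0,"ax":0,"ay":0,"az":0,"hand":0.3},{"x":0,"y":0,"z":0,"ax":0,"ay":0,"az":0,"hand":0.3},{"x":0,"y":0,"z":0,"ax":0,"ay":0,"az":0,"hand":0.58},{"x":0,"y":0,"z":0,"ax":0,"ay":0,"az":0,"hand":0.6},{"x":0,"y":0,"z":0,"ax":0,"ay":0,"az":0,"hand":0.6}])

```text
clock: 30.3
tcp_pos: [0.4488, -0.1127, 0.0676]
orientation: [0.001, 0.714, 0.701, 0.0]
wrist_force: [-0.4, 0.4, -0.1]
gripper_width: 0.0512
grasp_force: 0.0
```

Call:
arm_command(commands=[{"x":0,"y":0,"z":-0.02,"ax":0,"ay":0,"az":0,"hand":0.6},{"x":0,"y":0,"z":-0.05,"ax":0,"ay":0,"az":0,"hand":0.6},{"x":0,"y":0,"z":-0.085,"ax":0,"ay":0,"az":0,"hand":0.6},{"x":-0.03,"y":0.01,"z":-0.12,"ax":0,"ay":0,"az":0,"hand":0.4},{"x":-0.06,"y":0.025,"z":-0.12,"ax":0,"ay":0,"az":0,"hand":0}])

```text
clock: 30.72
tcp_pos: [0.475, -0.1721, 0.1932]
orientation: [0.004, 0.712, 0.702, 0.003]
wrist_force: [1.4, -0.0, 0.6]
gripper_width: 0.0281
grasp_force: 0.0
```

Call:
arm_command(commands=[{"x":-0.03,"y":0.01,"z":0,"ax":0,"ay":0,"az":0,"hand":0},{"x":-0.05,"y":0.017,"z":0,"ax":0,"ay":0,"az":0,"hand":0},{"x":-0.06,"y":0.017,"z":0,"ax":0,"ay":0.12,"az":0,"hand":0},{"x":-0.06,"y":0.017,"z":0,"ax":0,"ay":0.24,"az":0,"hand":0},{"x":-0.06,"y":0.017,"z":0,"ax":0,"ay":0.36,"az":0,"hand":0}])

```text
clock: 31.13
tcp_pos: [0.4891, -0.2341, 0.1887]
orientation: [-0.125, 0.701, 0.689, 0.131]
wrist_force: [-0.4, 0.1, -0.4]
gripper_width: 0.0001
grasp_force: 0.0
```

```bash
python3 -c "
from h import *
for i in range(3):cap('wrist')
jars();s=env.state();print(s['orientation'],s['gripper_width'])
im,d,m=cap('side')
save(cv2.resize(im[120:300,220:460],(800,600),interpolation=cv2.INTER_CUBIC),'c5.png')
"
```

```text
side [331. 199.] 235 [ 0.536 -0.044  0.098] [0.045 0.096 0.007]
side [310. 213.] 335 [ 0.447 -0.056  0.099] [0.043 0.138 0.009]
scene [316. 177.] 294 [ 0.452 -0.084  0.1  ] [0.044 0.091 0.009]
scene [337. 187.] 145 [ 0.451 -0.007  0.099] [0.043 0.042 0.007]
scene [305. 199.] 136 [ 0.54  -0.067  0.099] [0.042 0.043 0.008]
scene [320. 207.] 143 [ 0.54  -0.015  0.1  ] [0.042 0.043 0.01 ]
31.3833 [ 0.4881 -0.2328  0.1871] yaw 1.5530695862942432
[-0.1253686   0.70184821  0.68951572  0.12751421] -0.00016080704926347026
```

View pics/c5.png

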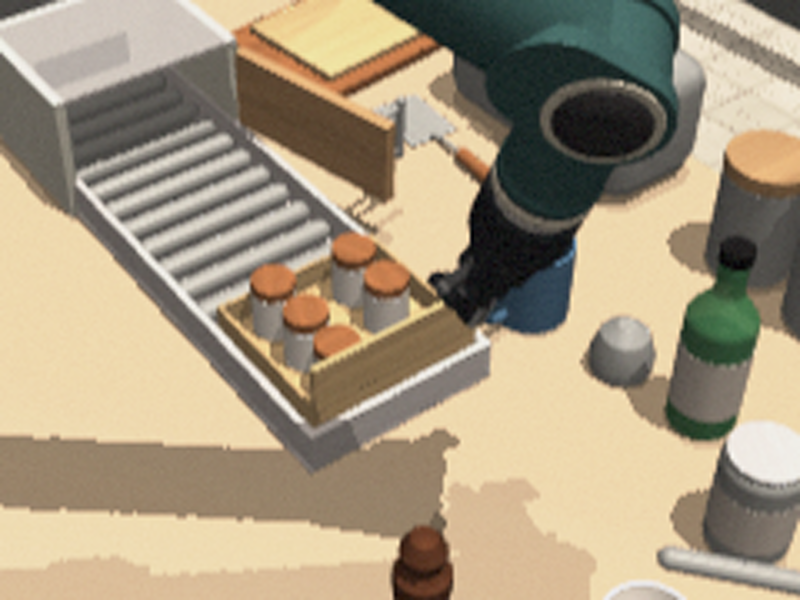

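All five jars stand in the crate, at (273,285), (305,315), (337,345), (353,255) and (387,285). The tool is tilted with the fingers shut, ready to push.

Call:
arm_command(commands=[{"x":-0.012,"y":0.002,"z":0.032,"ax":0,"ay":0,"az":0,"hand":0},{"x":-0.024,"y":0.002,"z":0.064,"ax":0,"ay":0,"az":0,"hand":0},{"x":-0.0324,"y":0.002,"z":0.086,"ax":0,"ay":0,"az":0,"hand":0},{"x":-0.0324,"y":0.002,"z":0.086,"ax":0,"ay":0,"az":0,"hand":0},{"x":-0.015,"y":0.002,"z":0.0925,"ax":0,"ay":0,"az":0,"hand":0}])

```text
clock: 31.85
tcp_pos: [0.4901, -0.2167, 0.0949]
orientation: [-0.125, 0.703, 0.689, 0.127]
wrist_force: [0.1, -0.3, 0.3]
gripper_width: -0.0002
grasp_force: 0.0
```

Call:
arm_command(commands=[{"x":0.0175,"y":0,"z":0.0066,"ax":0,"ay":0,"az":0,"hand":0},{"x":0.03,"y":0,"z":0.0113,"ax":0,"ay":0,"az":0,"hand":0},{"x":0.038,"y":0,"z":0.0143,"ax":0,"ay":0,"az":0,"hand":0},{"x":0.042,"y":0,"z":0.0158,"ax":0,"ay":0,"az":0,"hand":0},{"x":0.045,"y":0,"z":0.0169,"ax":0,"ay":0,"az":0,"hand":0}])

```text
clock: 32.27
tcp_pos: [0.4918, -0.1661, 0.0961]
orientation: [-0.125, 0.701, 0.69, 0.128]
wrist_force: [-0.5, 0.3, -0.7]
gripper_width: 0.0
grasp_force: 0.0
```

```bash
python3 -c "
from h import *
for i in range(2):cap('wrist')
s=env.state();print(s['tcp_pos'],s['orientation'],s['wrist_force'])
"
```

```text
[ 0.4915437  -0.16675285  0.09573504] [-0.12495554  0.70178252  0.68961336  0.12775296] [-0.37935225 -0.74457804  0.16004601]
```

Call:
arm_command(commands=[{"x":0.0037,"y":0,"z":0.0014,"ax":0,"ay":0,"az":0,"hand":0},{"x":0.0084,"y":0,"z":0.0032,"ax":0,"ay":0,"az":0,"hand":0},{"x":0.015,"y":0,"z":0.0056,"ax":0,"ay":0,"az":0,"hand":0},{"x":0.0225,"y":0,"z":0.0085,"ax":0,"ay":0,"az":0,"hand":0},{"x":0.031,"y":0,"z":0.0117,"ax":0,"ay":0,"az":0,"hand":0}])

```text
clock: 32.78
tcp_pos: [0.4919, -0.1341, 0.0953]
orientation: [-0.125, 0.702, 0.689, 0.127]
wrist_force: [-1.2, -2.8, 1.5]
gripper_width: 0.0003
grasp_force: 1.1
```

Call:
arm_command(commands=[{"x":0.0084,"y":0,"z":0.0032,"ax":0,"ay":0,"az":0,"hand":0},{"x":0.0168,"y":0,"z":0.0063,"ax":0,"ay":0,"az":0,"hand":0},{"x":0.0253,"y":0,"z":0.0095,"ax":0,"ay":0,"az":0,"hand":0},{"x":0.0337,"y":0,"z":0.0127,"ax":0,"ay":0,"az":0,"hand":0},{"x":0.0421,"y":0,"z":0.0158,"ax":0,"ay":0,"az":0,"hand":0}])

```text
clock: 33.2
tcp_pos: [0.4926, -0.0877, 0.0953]
orientation: [-0.126, 0.702, 0.689, 0.128]
wrist_force: [-0.6, -1.7, 0.5]
gripper_width: -0.0003
grasp_force: 1.0
```

Call:
arm_command(commands=[{"x":0.0084,"y":0,"z":0.0032,"ax":0,"ay":0,"az":0,"hand":0},{"x":0.0168,"y":0,"z":0.0063,"ax":0,"ay":0,"az":0,"hand":0},{"x":0.0253,"y":0,"z":0.0095,"ax":0,"ay":0,"az":0,"hand":0},{"x":0.0337,"y":0,"z":0.0127,"ax":0,"ay":0,"az":0,"hand":0},{"x":0.0421,"y":0,"z":0.0158,"ax":0,"ay":0,"az":0,"hand":0}])

```text
clock: 33.62
tcp_pos: [0.4933, -0.0428, 0.0953]
orientation: [-0.126, 0.702, 0.689, 0.128]
wrist_force: [-1.6, -1.3, 1.5]
gripper_width: -0.0002
grasp_force: 1.1
```

Call:
arm_command(commands=[{"x":0.0084,"y":0,"z":0.0032,"ax":0,"ay":0,"az":0,"hand":0},{"x":0.0168,"y":0,"z":0.0063,"ax":0,"ay":0,"az":0,"hand":0},{"x":0.0253,"y":0,"z":0.0095,"ax":0,"ay":0,"az":0,"hand":0},{"x":0.0337,"y":0,"z":0.0127,"ax":0,"ay":0,"az":0,"hand":0},{"x":0.0421,"y":0,"z":0.0158,"ax":0,"ay":0,"az":0,"hand":0}])

```text
clock: 34.03
tcp_pos: [0.4941, 0.0022, 0.0953]
orientation: [-0.126, 0.702, 0.689, 0.128]
wrist_force: [-2.0, -2.0, 1.7]
gripper_width: -0.0
grasp_force: 1.2
```

Call:
arm_command(commands=[{"x":0.0084,"y":0,"z":0.0032,"ax":0,"ay":0,"az":0,"hand":0},{"x":0.0168,"y":0,"z":0.0063,"ax":0,"ay":0,"az":0,"hand":0},{"x":0.0253,"y":0,"z":0.0095,"ax":0,"ay":0,"az":0,"hand":0},{"x":0.0337,"y":0,"z":0.0127,"ax":0,"ay":0,"az":0,"hand":0},{"x":0.0421,"y":0,"z":0.0158,"ax":0,"ay":0,"az":0,"hand":0}])

```text
clock: 34.45
tcp_pos: [0.4951, 0.0472, 0.0954]
orientation: [-0.126, 0.702, 0.689, 0.128]
wrist_force: [-1.9, -1.6, 1.8]
gripper_width: -0.0003
grasp_force: 1.1
```

```bash
python3 -c "
from h import *
jars();s=env.state();print(s['orientation'],s['wrist_force'])
im,d,m=cap('scene')
save(cv2.resize(im[120:320,240:540],(600,400),interpolation=cv2.INTER_CUBIC),'c6.png')
"
```

```text
side [294. 166.] 78 [0.539 0.166 0.098] [0.04  0.056 0.007]
side [278. 181.] 253 [0.449 0.129 0.102] [0.042 0.149 0.015]
scene [363. 200.] 159 [0.455 0.084 0.099] [0.042 0.042 0.008]
scene [378. 207.] 171 [0.455 0.135 0.099] [0.042 0.042 0.008]
scene [395. 214.] 178 [0.454 0.187 0.099] [0.045 0.042 0.007]
scene [362. 228.] 165 [0.543 0.128 0.099] [0.043 0.042 0.008]
scene [379. 236.] 179 [0.543 0.18  0.099] [0.042 0.042 0.007]
34.55 [0.4951 0.0485 0.0955] yaw 1.555372832010483
[-0.12581693  0.70096228  0.69023352  0.1280612 ] [-0.06881203  0.32301196 -0.05900148]
```

View pics/c6.png

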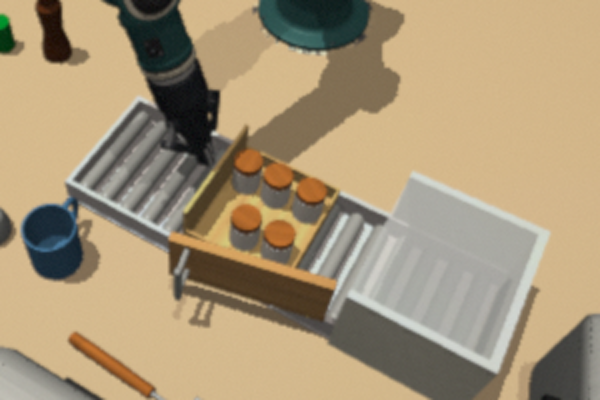

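Crate rolling in well, jars upright at (248,165), (278,180), (311,193), (245,220) and (279,235).

Call:
arm_command(commands=[{"x":0.005,"y":0,"z":0.0019,"ax":0,"ay":0,"az":0,"hand":0},{"x":0.012,"y":0,"z":0.0045,"ax":0,"ay":0,"az":0,"hand":0},{"x":0.02,"y":0,"z":0.0075,"ax":0,"ay":0,"az":0,"hand":0},{"x":0.0284,"y":0,"z":0.0107,"ax":0,"ay":0,"az":0,"hand":0},{"x":0.0368,"y":0,"z":0.0138,"ax":0,"ay":0,"az":0,"hand":0}])

```text
clock: 35.02
tcp_pos: [0.4962, 0.0864, 0.0956]
orientation: [-0.125, 0.702, 0.689, 0.128]
wrist_force: [1.1, -1.5, 1.2]
gripper_width: 0.0002
grasp_force: 0.8
```

Call:
arm_command(commands=[{"x":0.0084,"y":0,"z":0.0032,"ax":0,"ay":0,"az":0,"hand":0},{"x":0.0168,"y":0,"z":0.0063,"ax":0,"ay":0,"az":0,"hand":0},{"x":0.0253,"y":0,"z":0.0095,"ax":0,"ay":0,"az":0,"hand":0},{"x":0.0337,"y":0,"z":0.0127,"ax":0,"ay":0,"az":0,"hand":0},{"x":0.0421,"y":0,"z":0.0158,"ax":0,"ay":0,"az":0,"hand":0}])

```text
clock: 35.43
tcp_pos: [0.4968, 0.1315, 0.0956]
orientation: [-0.125, 0.702, 0.689, 0.128]
wrist_force: [1.0, -1.8, 1.9]
gripper_width: -0.0001
grasp_force: 1.0
```

Call:
arm_command(commands=[{"x":0.0084,"y":0,"z":0.0032,"ax":0,"ay":0,"az":0,"hand":0},{"x":0.0168,"y":0,"z":0.0063,"ax":0,"ay":0,"az":0,"hand":0},{"x":0.0253,"y":0,"z":0.0095,"ax":0,"ay":0,"az":0,"hand":0},{"x":0.0337,"y":0,"z":0.0127,"ax":0,"ay":0,"az":0,"hand":0},{"x":0.0421,"y":0,"z":0.0158,"ax":0,"ay":0,"az":0,"hand":0}])

```text
clock: 35.85
tcp_pos: [0.4975, 0.1763, 0.0956]
orientation: [-0.125, 0.702, 0.689, 0.128]
wrist_force: [0.2, -1.5, 2.5]
gripper_width: -0.0
grasp_force: 1.4
```

Call:
arm_command(commands=[{"x":0.0084,"y":0,"z":0.0032,"ax":0,"ay":0,"az":0,"hand":0},{"x":0.0168,"y":0,"z":0.0063,"ax":0,"ay":0,"az":0,"hand":0},{"x":0.0253,"y":0,"z":0.0095,"ax":0,"ay":0,"az":0,"hand":0},{"x":0.0337,"y":0,"z":0.0127,"ax":0,"ay":0,"az":0,"hand":0},{"x":0.0421,"y":0,"z":0.0158,"ax":0,"ay":0,"az":0,"hand":0}])

```text
clock: 36.27
tcp_pos: [0.4981, 0.2212, 0.0956]
orientation: [-0.126, 0.702, 0.689, 0.128]
wrist_force: [-0.0, -1.4, 2.0]
gripper_width: -0.0001
grasp_force: 1.3
```

Call:
arm_command(commands=[{"x":0.007,"y":0,"z":0.0026,"ax":0,"ay":0,"az":0,"hand":0},{"x":0.013,"y":0,"z":0.0049,"ax":0,"ay":0,"az":0,"hand":0},{"x":0.019,"y":0,"z":0.0071,"ax":0,"ay":0,"az":0,"hand":0},{"x":0.025,"y":0,"z":0.0094,"ax":0,"ay":0,"az":0,"hand":0},{"x":0.031,"y":0,"z":0.0117,"ax":0,"ay":0,"az":0,"hand":0}])

```text
clock: 36.68
tcp_pos: [0.4987, 0.2539, 0.0955]
orientation: [-0.126, 0.702, 0.689, 0.128]
wrist_force: [0.1, -1.5, 3.7]
gripper_width: -0.0001
grasp_force: 1.8
```

```bash
python3 -c "
from h import *
cap('wrist');s=env.state();print(s['tcp_pos'],s['wrist_force'])
im,d,m=cap('scene');W=cloud(d,m);w=W.reshape(-1,3);c=im.reshape(-1,3).astype(int);sat=c.max(1)-c.min(1)
k=(w[:,2]>.104)&(w[:,2]<.12)&(sat>40)&(w[:,0]>.4)&(w[:,0]<.585)&(w[:,1]>.2)&(w[:,1]<.4)
print(k.sum(),np.median(w[k],0),w[k].min(0),w[k].max(0))
"
```

```text
[0.49841079 0.25562167 0.095695  ] [0.4628871  0.92161737 0.52015189]
128 [0.50290692 0.25971828 0.11258501] [0.4106798  0.25577422 0.10407394] [0.58232478 0.26365774 0.1158937 ]
```

Call:
arm_command(commands=[{"x":0.005,"y":0,"z":0.0019,"ax":0,"ay":0,"az":0,"hand":0},{"x":0.01,"y":0,"z":0.0038,"ax":0,"ay":0,"az":0,"hand":0},{"x":0.015,"y":0,"z":0.0056,"ax":0,"ay":0,"az":0,"hand":0},{"x":0.02,"y":0,"z":0.0075,"ax":0,"ay":0,"az":0,"hand":0},{"x":0.025,"y":0,"z":0.0094,"ax":0,"ay":0,"az":0,"hand":0}])

```text
clock: 37.2
tcp_pos: [0.4993, 0.2807, 0.0955]
orientation: [-0.125, 0.702, 0.689, 0.128]
wrist_force: [-0.4, -1.1, 0.6]
gripper_width: 0.0001
grasp_force: 0.7
```

Call:
arm_command(commands=[{"x":0.002,"y":0,"z":0.0008,"ax":0,"ay":0,"az":0,"hand":0},{"x":0.004,"y":0,"z":0.0015,"ax":0,"ay":0,"az":0,"hand":0},{"x":0.006,"y":0,"z":0.0023,"ax":0,"ay":0,"az":0,"hand":0},{"x":0.008,"y":0,"z":0.003,"ax":0,"ay":0,"az":0,"hand":0},{"x":0.01,"y":0,"z":0.0038,"ax":0,"ay":0,"az":0,"hand":0}])

```text
clock: 37.62
tcp_pos: [0.4994, 0.2909, 0.0955]
orientation: [-0.125, 0.702, 0.689, 0.128]
wrist_force: [-1.4, -1.3, 1.8]
gripper_width: 0.0003
grasp_force: 1.0
```

```bash
python3 -c "
from h import *
cap('wrist');s=env.state();print(s['tcp_pos'],s['wrist_force'])
im,d,m=cap('scene');W=cloud(d,m);w=W.reshape(-1,3);c=im.reshape(-1,3).astype(int);sat=c.max(1)-c.min(1)
k=(w[:,2]>.104)&(w[:,2]<.12)&(sat>40)&(w[:,0]>.4)&(w[:,0]<.585)&(w[:,1]>.2)&(w[:,1]<.4)
print(k.sum(),np.median(w[k],0),w[k].min(0),w[k].max(0))
"
```

```text
[0.49943429 0.29148537 0.09557605] [0.72115709 0.20282561 0.06721411]
128 [0.50424068 0.29447064 0.11275725] [0.41190871 0.29072505 0.10687255] [0.58498694 0.29812892 0.11743963]
```

Call:
arm_command(commands=[{"x":0.002,"y":0,"z":0.0008,"ax":0,"ay":0,"az":0,"hand":0},{"x":0.004,"y":0,"z":0.0015,"ax":0,"ay":0,"az":0,"hand":0},{"x":0.006,"y":0,"z":0.0023,"ax":0,"ay":0,"az":0,"hand":0},{"x":0.008,"y":0,"z":0.003,"ax":0,"ay":0,"az":0,"hand":0},{"x":0.01,"y":0,"z":0.0038,"ax":0,"ay":0,"az":0,"hand":0}])

```text
clock: 38.13
tcp_pos: [0.4998, 0.3018, 0.0955]
orientation: [-0.125, 0.702, 0.689, 0.128]
wrist_force: [0.4, 0.4, 1.5]
gripper_width: -0.0
grasp_force: 0.7
```

Call:
arm_command(commands=[{"x":0.001,"y":0,"z":0.0004,"ax":0,"ay":0,"az":0,"hand":0},{"x":0.002,"y":0,"z":0.0008,"ax":0,"ay":0,"az":0,"hand":0},{"x":0.003,"y":0,"z":0.0011,"ax":0,"ay":0,"az":0,"hand":0},{"x":0.004,"y":0,"z":0.0015,"ax":0,"ay":0,"az":0,"hand":0},{"x":0.005,"y":0,"z":0.0019,"ax":0,"ay":0,"az":0,"hand":0}])

```text
clock: 38.55
tcp_pos: [0.4999, 0.307, 0.0955]
orientation: [-0.125, 0.702, 0.689, 0.128]
wrist_force: [-0.5, -0.9, 0.6]
gripper_width: 0.0001
grasp_force: 0.8
```

```bash
python3 -c "
from h import *
cap('wrist');s=env.state();print(s['tcp_pos'],s['wrist_force'])
im,d,m=cap('scene');W=cloud(d,m);w=W.reshape(-1,3);c=im.reshape(-1,3).astype(int);sat=c.max(1)-c.min(1)
k=(w[:,2]>.104)&(w[:,2]<.12)&(sat>40)&(w[:,0]>.4)&(w[:,0]<.585)&(w[:,1]>.2)&(w[:,1]<.4)
print(k.sum(),np.median(w[k],0),w[k].min(0),w[k].max(0))
k=(w[:,2]>.143)&(w[:,2]<.156)&(sat<40)&(w[:,0]>.41)&(w[:,0]<.58)&(w[:,1]>.2)&(w[:,1]<.6)
print(np.percentile(w[k][:,1],[0,.5,2,98,99.5,100]))
"
```

```text
[0.49984323 0.30730192 0.09552876] [0.35253914 0.18637518 0.3635725 ]
  return _methods._mean(a, axis=axis, dtype=dtype,
  ret = um.true_divide(
Traceback (most recent call last):
ValueError: zero-size array to reduction operation minimum which has no identity
```

Call:
arm_command(commands=[{"x":0.001,"y":0,"z":0.0004,"ax":0,"ay":0,"az":0,"hand":0},{"x":0.002,"y":0,"z":0.0008,"ax":0,"ay":0,"az":0,"hand":0},{"x":0.003,"y":0,"z":0.0011,"ax":0,"ay":0,"az":0,"hand":0},{"x":0.004,"y":0,"z":0.0015,"ax":0,"ay":0,"az":0,"hand":0},{"x":0.005,"y":0,"z":0.0019,"ax":0,"ay":0,"az":0,"hand":0}])

```text
clock: 39.07
tcp_pos: [0.5001, 0.3091, 0.0951]
orientation: [-0.124, 0.703, 0.689, 0.126]
wrist_force: [-3.8, -14.5, 10.7]
gripper_width: 0.0004
grasp_force: 7.8
```

```bash
python3 -c "
from h import *
cap('wrist');s=env.state();print(s['tcp_pos'],s['wrist_force'])
im,d,m=cap('scene')
a=cv2.resize(im[160:310,380:520],(560,600),interpolation=cv2.INTER_CUBIC)
im,d,m=cap('side')
b=im[100:200,200:310]
save(np.hstack([a[:,:400],cv2.resize(b,(400,600),interpolation=cv2.INTER_CUBIC)]),'c7.png')
"
```

```text
[0.5000586  0.30898241 0.09515091] [ -2.53786745 -11.05644243  10.22405062]
```

View pics/c7.png

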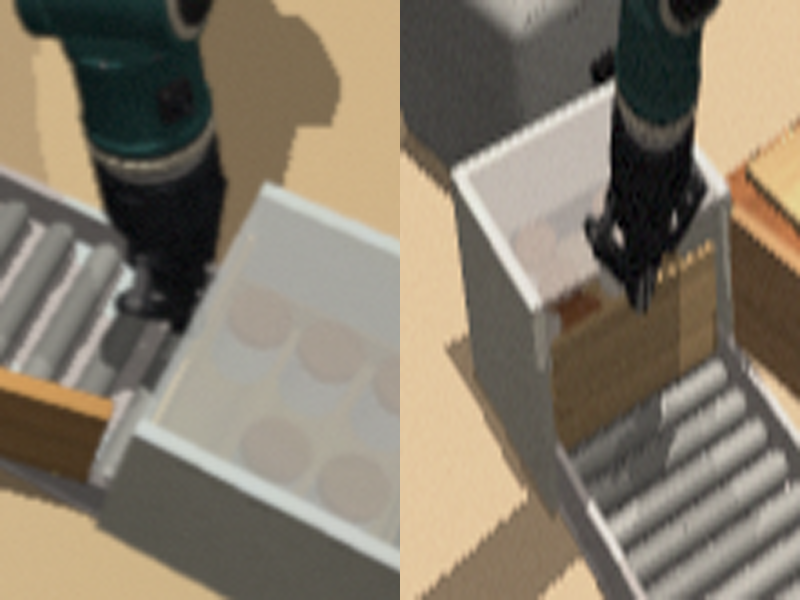

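The crate's rear wall is just inside the cupboard mouth, and the force has risen to 14 N, so it is at the bumper. I'll back off and measure.

Call:
arm_command(commands=[{"x":-0.01,"y":0,"z":-0.0038,"ax":0,"ay":0,"az":0,"hand":0},{"x":-0.04,"y":0,"z":-0.015,"ax":0,"ay":0,"az":0,"hand":0},{"x":-0.075,"y":0,"z":-0.028,"ax":0,"ay":0,"az":0,"hand":0},{"x":-0.075,"y":0,"z":-0.06,"ax":0,"ay":0,"az":0,"hand":0},{"x":-0.075,"y":0,"z":-0.098,"ax":0,"ay":0,"az":0,"hand":0}])

```text
clock: 39.63
tcp_pos: [0.496, 0.205, 0.1588]
orientation: [-0.127, 0.703, 0.688, 0.125]
wrist_force: [0.7, 1.3, -0.1]
gripper_width: -0.0001
grasp_force: 0.0
```

Call:
arm_command(commands=[{"x":0,"y":0,"z":-0.01,"ax":0,"ay":-0.12,"az":0,"hand":0},{"x":0,"y":0,"z":-0.02,"ax":0,"ay":-0.24,"az":0,"hand":0.1},{"x":0,"y":0,"z":-0.02,"ax":0,"ay":-0.36,"az":0,"hand":0.3},{"x":0,"y":0,"z":-0.02,"ax":0,"ay":-0.36,"az":0,"hand":0.5},{"x":0,"y":0,"z":-0.02,"ax":0,"ay":-0.36,"az":0,"hand":0.6}])

```text
clock: 40.05
tcp_pos: [0.4969, 0.2038, 0.1794]
orientation: [-0.001, 0.711, 0.703, 0.001]
wrist_force: [-1.1, 0.2, 0.1]
gripper_width: 0.0444
grasp_force: 0.0
```

```bash
python3 -c "
from h import *
cap('wrist');s=env.state();print(s['tcp_pos'],s['orientation'],s['qpos'])
im,d,m=cap('side');W=cloud(d,m);w=W.reshape(-1,3);c=im.reshape(-1,3).astype(int);sat=c.max(1)-c.min(1)
for (I,V) in (('now',(w,sat)),('t0',None)):
    if V is None:
        D=np.load('side0.npz');w=D['W'].reshape(-1,3);c=D['im'].reshape(-1,3).astype(int);sat=c.max(1)-c.min(1)
    lo,hi=((.2,.36) if I=='now' else (-.2,-.1))
    k=(w[:,2]>.06)&(w[:,2]<.108)&(sat>35)&(w[:,0]>.42)&(w[:,0]<.565)&(w[:,1]>lo)&(w[:,1]<hi)
    p=w[k];print(I,k.sum(),np.percentile(p[:,1]-.0*p[:,0],[1,10,50,90]),p[:,0].mean())
im,d,m=cap('scene');W=cloud(d,m);w=W.reshape(-1,3);c=im.reshape(-1,3).astype(int)
k=(w[:,2]>.14)&(w[:,2]<.153)&(c.max(1)-c.min(1)>45)&(w[:,0]>.58)&(w[:,0]<.75)&(w[:,1]>0)&(w[:,1]<.33)
print(k.sum(),cv2.minAreaRect(w[k][:,:2].astype(np.float32)))
k=(w[:,2]>.07)&(w[:,2]<.153)&(c.max(1)-c.min(1)<45)&(w[:,0]>.64)&(w[:,0]<.72)&(w[:,1]>.06)&(w[:,1]<.16)
p=w[k];print('handle',k.sum(),p.mean(0),p.min(0),p.max(0))
"
```

```text
[0.49702687 0.2016534  0.17896785] [-8.20798417e-04  7.12472793e-01  7.01699254e-01 -4.66845506e-05] [-0.45616758  0.3187469   0.01117122  1.91575607 -0.00637233  0.90774177
 -0.45687023]
now 406 [0.30169854 0.30446427 0.3078038  0.31392616] 0.488804455090193
t0 433 [-0.14765517 -0.14615189 -0.14420002 -0.14231358] 0.4900195300180609
507 ((0.627618134021759, 0.17643320560455322), (0.01699119247496128, 0.22105589509010315), 12.180724143981934)
handle 416 [0.65593784 0.11015934 0.11097483] [0.64000071 0.07092416 0.07054437] [0.6940251  0.1528307  0.15046087]
```

Crate is home: its rear face travelled 452 mm. Now back to the handle to shut the door.

```bash
python3 -c "
from h import *
plan([(.497,.15,.215,2.0),(.684,.104,.215,3.296)])"
```

```text
x -0.012 y 0.000 z -0.009 az -0.112
x -0.025 y 0.000 z -0.018 az -0.224
x -0.037 y 0.000 z -0.027 az -0.337
x -0.049 y 0.000 z -0.036 az -0.449
x -0.053 y 0.018 z -0.036 az -0.567
--
x -0.012 y 0.012 z -0.000 az -0.118
x -0.025 y 0.025 z -0.000 az -0.236
x -0.037 y 0.037 z -0.000 az -0.353
x -0.050 y 0.049 z -0.000 az -0.471
x -0.062 y 0.062 z -0.000 az -0.589
--
x -0.017 y 0.003 z -0.000 az -0.118
x -0.034 y 0.007 z -0.000 az -0.236
x -0.052 y 0.010 z -0.000 az -0.353
x -0.069 y 0.013 z -0.000 az -0.471
x -0.086 y 0.017 z -0.000 az -0.589
--
```

Call:
arm_command(commands=[{"x":-0.012,"y":0,"z":-0.009,"ax":0,"ay":0,"az":-0.112,"hand":0.6},{"x":-0.025,"y":0,"z":-0.018,"ax":0,"ay":0,"az":-0.224,"hand":0.6},{"x":-0.037,"y":0,"z":-0.027,"ax":0,"ay":0,"az":-0.337,"hand":0.6},{"x":-0.049,"y":0,"z":-0.036,"ax":0,"ay":0,"az":-0.449,"hand":0.6},{"x":-0.053,"y":0.018,"z":-0.036,"ax":0,"ay":0,"az":-0.567,"hand":0.6}])

```text
clock: 40.62
tcp_pos: [0.5137, 0.144, 0.2167]
orientation: [-0.0, 0.488, 0.873, 0.0]
wrist_force: [-0.4, -0.2, -0.0]
gripper_width: 0.0515
grasp_force: 0.0
```

Call:
arm_command(commands=[{"x":-0.012,"y":0.012,"z":0,"ax":0,"ay":0,"az":-0.118,"hand":0.6},{"x":-0.025,"y":0.025,"z":0,"ax":0,"ay":0,"az":-0.236,"hand":0.6},{"x":-0.037,"y":0.037,"z":0,"ax":0,"ay":0,"az":-0.353,"hand":0.6},{"x":-0.05,"y":0.049,"z":0,"ax":0,"ay":0,"az":-0.471,"hand":0.6},{"x":-0.062,"y":0.062,"z":0,"ax":0,"ay":0,"az":-0.589,"hand":0.6}])

```text
clock: 41.03
tcp_pos: [0.6008, 0.1239, 0.2148]
orientation: [-0.001, 0.214, 0.977, 0.0]
wrist_force: [0.7, 0.6, 0.6]
gripper_width: 0.0513
grasp_force: 0.0
```

Call:
arm_command(commands=[{"x":-0.017,"y":0.003,"z":0,"ax":0,"ay":0,"az":-0.118,"hand":0.6},{"x":-0.034,"y":0.007,"z":0,"ax":0,"ay":0,"az":-0.236,"hand":0.6},{"x":-0.052,"y":0.01,"z":0,"ax":0,"ay":0,"az":-0.353,"hand":0.6},{"x":-0.069,"y":0.013,"z":0,"ax":0,"ay":0,"az":-0.471,"hand":0.6},{"x":-0.086,"y":0.017,"z":0,"ax":0,"ay":0,"az":-0.589,"hand":0.6}])

```text
clock: 41.45
tcp_pos: [0.6859, 0.1029, 0.2146]
orientation: [-0.001, -0.079, 0.997, 0.0]
wrist_force: [-0.8, 0.4, 0.1]
gripper_width: 0.0514
grasp_force: 0.0
```

```bash
python3 -c "
from h import *
for i in range(4):cap('wrist')
s=env.state();print(s['tcp_pos'],s['gripper_width'])
plan([(.684,.104,.215,3.296)])
im=cap('wrist')[0];save(im[:,120:520],'w8.png')
"
```

```text
[0.68482845 0.10401285 0.2143511 ] 0.051266838495684905
x 0.001 y 0.000 z -0.001 az -0.003
--
```

View pics/w8.png

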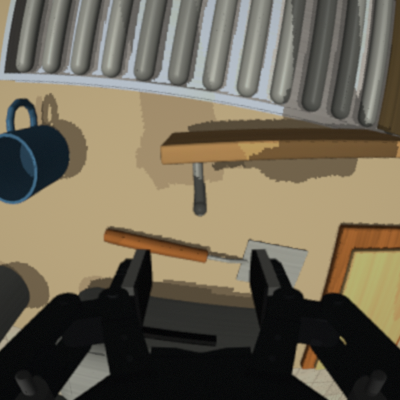

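The handle top is at (199,210), centred between the fingers at (145,270) and (258,270). Descending a touch towards the door, then closing.

Call:
arm_command(commands=[{"x":0.005,"y":-0.001,"z":0.03,"ax":0,"ay":0,"az":0,"hand":0.6},{"x":0.005,"y":-0.001,"z":0.06,"ax":0,"ay":0,"az":0,"hand":0.6},{"x":0.005,"y":-0.001,"z":0.091,"ax":0,"ay":0,"az":0,"hand":0.6},{"x":0.005,"y":-0.001,"z":0.091,"ax":0,"ay":0,"az":0,"hand":0.3},{"x":0.005,"y":-0.001,"z":0.091,"ax":0,"ay":0,"az":0,"hand":0}], force=40)

```text
clock: 42.12
tcp_pos: [0.6788, 0.1042, 0.1234]
orientation: [-0.002, -0.078, 0.997, -0.0]
wrist_force: [0.3, 0.4, 0.5]
gripper_width: 0.0276
grasp_force: 0.0
```

Call:
arm_command(commands=[{"x":0,"y":0,"z":0,"ax":0,"ay":0,"az":0,"hand":0},{"x":0,"y":0,"z":0,"ax":0,"ay":0,"az":0,"hand":0},{"x":0,"y":0,"z":0,"ax":0,"ay":0,"az":0,"hand":0},{"x":0,"y":0,"z":0,"ax":0,"ay":0,"az":0,"hand":0},{"x":0,"y":0,"z":0,"ax":0,"ay":0,"az":0,"hand":0}])

```text
clock: 42.53
tcp_pos: [0.6823, 0.1032, 0.1267]
orientation: [0.002, -0.077, 0.997, -0.001]
wrist_force: [1.9, -4.2, 5.1]
gripper_width: 0.0063
grasp_force: 40.0
```

Call:
arm_command(commands=[{"x":0.0204,"y":-0.003,"z":0,"ax":0,"ay":0,"az":0.104,"hand":0},{"x":0.0411,"y":-0.0036,"z":0,"ax":0,"ay":0,"az":0.208,"hand":0},{"x":0.0617,"y":-0.0022,"z":0,"ax":0,"ay":0,"az":0.312,"hand":0},{"x":0.082,"y":0.0013,"z":0,"ax":0,"ay":0,"az":0.416,"hand":0},{"x":0.1019,"y":0.0069,"z":0,"ax":0,"ay":0,"az":0.52,"hand":0}])

```text
clock: 42.95
tcp_pos: [0.5797, 0.0921, 0.1266]
orientation: [0.002, 0.185, 0.983, -0.001]
wrist_force: [0.4, -6.4, 8.1]
gripper_width: 0.0061
grasp_force: 40.7
```

Call:
arm_command(commands=[{"x":0.0204,"y":-0.003,"z":0,"ax":0,"ay":0,"az":0.104,"hand":0},{"x":0.0411,"y":-0.0036,"z":0,"ax":0,"ay":0,"az":0.208,"hand":0},{"x":0.0617,"y":-0.0022,"z":0,"ax":0,"ay":0,"az":0.312,"hand":0},{"x":0.082,"y":0.0013,"z":0,"ax":0,"ay":0,"az":0.416,"hand":0},{"x":0.1019,"y":0.0069,"z":0,"ax":0,"ay":0,"az":0.52,"hand":0}])

```text
clock: 43.37
tcp_pos: [0.4846, 0.1351, 0.1264]
orientation: [0.0, 0.431, 0.902, -0.002]
wrist_force: [-6.0, -8.6, 15.6]
gripper_width: 0.0065
grasp_force: 42.2
```

Call:
arm_command(commands=[{"x":0.0204,"y":-0.003,"z":0,"ax":0,"ay":0,"az":0.104,"hand":0},{"x":0.0411,"y":-0.0036,"z":0,"ax":0,"ay":0,"az":0.208,"hand":0},{"x":0.0617,"y":-0.0022,"z":0,"ax":0,"ay":0,"az":0.312,"hand":0},{"x":0.082,"y":0.0013,"z":0,"ax":0,"ay":0,"az":0.416,"hand":0},{"x":0.1019,"y":0.0069,"z":0,"ax":0,"ay":0,"az":0.52,"hand":0}])

```text
clock: 43.78
tcp_pos: [0.4242, 0.2216, 0.1264]
orientation: [-0.001, 0.648, 0.762, -0.001]
wrist_force: [-5.5, -4.2, 15.1]
gripper_width: 0.0064
grasp_force: 42.2
```

Call:
arm_command(commands=[{"x":0.01,"y":-0.0017,"z":0,"ax":0,"ay":0,"az":0.05,"hand":0},{"x":0.0204,"y":-0.003,"z":0,"ax":0,"ay":0,"az":0.104,"hand":0},{"x":0.03,"y":-0.0035,"z":0,"ax":0,"ay":0,"az":0.15,"hand":0},{"x":0.036,"y":-0.0036,"z":0,"ax":0,"ay":0,"az":0.18,"hand":0},{"x":0.036,"y":-0.0036,"z":0,"ax":0,"ay":0,"az":0.18,"hand":0}])

```text
clock: 44.2
tcp_pos: [0.4152, 0.2576, 0.1264]
orientation: [-0.001, 0.711, 0.703, -0.001]
wrist_force: [-8.2, -3.4, 17.6]
gripper_width: 0.006
grasp_force: 42.4
```

Call:
arm_command(commands=[{"x":0.002,"y":0,"z":0,"ax":0,"ay":0,"az":0,"hand":0},{"x":0.004,"y":0,"z":0,"ax":0,"ay":0,"az":0,"hand":0},{"x":0.004,"y":0,"z":0,"ax":0,"ay":0,"az":0,"hand":0},{"x":0.004,"y":0,"z":0,"ax":0,"ay":0,"az":0,"hand":0},{"x":0.004,"y":0,"z":0,"ax":0,"ay":0,"az":0,"hand":0}])

```text
clock: 44.62
tcp_pos: [0.4151, 0.2577, 0.1263]
orientation: [-0.0, 0.712, 0.702, -0.003]
wrist_force: [-8.8, -11.9, 22.9]
gripper_width: 0.0064
grasp_force: 43.2
```

```bash
cat > door.py <<'E'
from h import *
cap('wrist');s=env.state();print(s['tcp_pos'],s['wrist_force'])
for n in('scene','side'):
    im,d,m=cap(n);W=cloud(d,m);w=W.reshape(-1,3);c=im.reshape(-1,3).astype(int)
    k=(w[:,2]>.144)&(w[:,2]<.153)&(c.max(1)-c.min(1)>45)&(w[:,0]>.38)&(w[:,0]<.64)&(w[:,1]>.22)&(w[:,1]<.31)
    p=w[k]
    if len(p): q=np.polyfit(p[:,0],p[:,1],1);print(n,len(p),cv2.minAreaRect(p[:,:2].astype(np.float32)),'angle',q[0]+.017)
E
python3 door.py
```

```text
[0.41512766 0.25771809 0.12627589] [ -7.79588813 -10.94479776  22.70740494]
scene 407 ((0.5011352896690369, 0.2757088541984558), (0.2214856892824173, 0.056939247995615005), 0.24954098463058472) angle 0.00998005231964561
side 116 ((0.49783122539520264, 0.29413944482803345), (0.02269609272480011, 0.2175571620464325), 88.29340362548828) angle 0.00288769728657169
```

Call:
arm_command(commands=[{"x":-0.003,"y":0,"z":0,"ax":0,"ay":0,"az":0,"hand":0.2},{"x":-0.003,"y":0,"z":0,"ax":0,"ay":0,"az":0,"hand":0.4},{"x":-0.003,"y":0,"z":0,"ax":0,"ay":0,"az":0,"hand":0.6},{"x":-0.003,"y":0,"z":0,"ax":0,"ay":0,"az":0,"hand":0.6},{"x":-0.003,"y":0,"z":0,"ax":0,"ay":0,"az":0,"hand":0.6}])

```text
clock: 45.18
tcp_pos: [0.4171, 0.2577, 0.1245]
orientation: [-0.0, 0.711, 0.703, 0.0]
wrist_force: [-0.1, -0.1, 0.1]
gripper_width: 0.0512
grasp_force: 0.0
```

Call:
arm_command(commands=[{"x":0,"y":0,"z":-0.02,"ax":0,"ay":0,"az":0,"hand":0.6},{"x":0,"y":0,"z":-0.05,"ax":0,"ay":0,"az":0,"hand":0.6},{"x":0,"y":0,"z":-0.085,"ax":0,"ay":0,"az":0,"hand":0.6},{"x":-0.01,"y":0,"z":-0.12,"ax":0,"ay":0,"az":0,"hand":0.6},{"x":-0.04,"y":0,"z":-0.14,"ax":0,"ay":0,"az":0,"hand":0.6}])

```text
clock: 45.6
tcp_pos: [0.4176, 0.2214, 0.2681]
orientation: [-0.0, 0.709, 0.705, 0.003]
wrist_force: [1.6, -0.3, 1.4]
gripper_width: 0.0515
grasp_force: 0.0
```

Call:
arm_command(commands=[{"x":-0.04,"y":0,"z":0,"ax":0,"ay":0,"az":0,"hand":0.6},{"x":-0.08,"y":0.0,"z":0,"ax":0,"ay":0,"az":0,"hand":0.6},{"x":-0.12,"y":0,"z":0,"ax":0,"ay":0,"az":0,"hand":0.6},{"x":-0.15,"y":0,"z":0,"ax":0,"ay":0,"az":0,"hand":0.6},{"x":-0.15,"y":0,"z":0,"ax":0,"ay":0,"az":0,"hand":0.6}])

```text
clock: 46.02
tcp_pos: [0.4146, 0.0613, 0.2647]
orientation: [0.0, 0.715, 0.699, -0.0]
wrist_force: [0.5, 0.4, -0.4]
gripper_width: 0.0511
grasp_force: 0.0
```

```bash
python3 door.py; python3 -c "
from h import *
im=cap('scene')[0];save(cv2.resize(im[100:330,200:540],(800,541),interpolation=cv2.INTER_CUBIC),'f9.png')"
```

```text
[0.41481199 0.06456342 0.264689  ] [0.76950144 1.61914127 0.42883916]
scene 411 ((0.5014700889587402, 0.2957255244255066), (0.015252861194312572, 0.22203639149665833), 89.2981948852539) angle 0.0050056746714745096
side 132 ((0.4973161816596985, 0.29374855756759644), (0.024430030956864357, 0.21957089006900787), 88.26055908203125) angle -0.007971388584948811
```

View pics/f9.png

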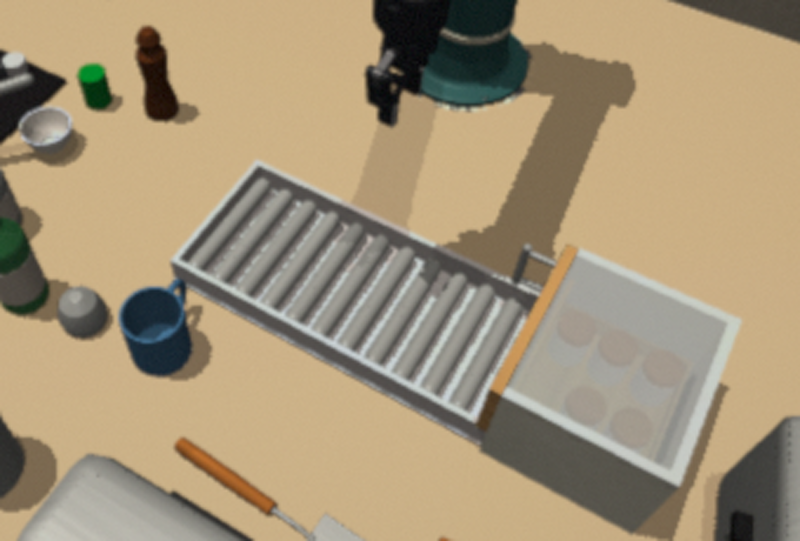

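The door is shut along (530,335). All five jars show upright through the clear top, at (578,330), (617,348), (662,368), (586,403) and (630,425). The bystanders are untouched, so I'm handing in.

```bash
python3 -c "
from h import *
print(env.finish_job())"
```

```text
the job is handed in; nothing more can be done
None
```

The job is handed in, with no verdict returned: all five jars look upright in the crate, the crate is home by my measurement, the door measured shut to within about 0.01 rad, and I saw no bystander moved.

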